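Load the second drive and hold down the dock's refitted control knob

ROBOT

A 6-joint arm with a two-finger parallel gripper is mounted at the origin on the work surface. World frame = base frame: x ahead of the robot, y to its left, z up, the work surface at z = 0. Lengths are in mm, angles in rad, forces in N, time in s.
With the tool pointing down it reaches from about 275 to 1000 mm from the base axis. Payload 8.4 kg.
Tool frame: the origin (TCP) lies on the centre line of the jaws, within the pads' length; the fingertips stand 22 mm ahead of it and the grasp point (between the pads) lies 3 mm ahead of it; z points along the fingers, y is the direction in which the jaws open and shut (so a half turn about z gives the same grasp; the last joint's range is limited). The gripper opens to 85 mm and grips with 20 to 120 N. Pads are 22 mm wide; open, the fingers measure 114 mm over their backs; the gripper's body (76 mm by 85 mm) begins 54 mm behind the grasp point. The pads swing forward as they close: fully open they stand 13 mm farther back than shut.
Start: joints at [1.129, 0.353, 1.633, -0, 1.155, -0.002], TCP at [266.098, 565.526, 253.281] pointing down, gripper open.
Joint ranges: [-2.63, 2.63], [-0.92, 2.1], [0.06, 2.66], [-1.3, 4.44], [0, 2.69], [-3.02, 3.02]. Speed limits (rad/s): [2.22, 2.22, 2.79, 3.14, 3.14, 3.14].

INTERFACE

Orientations are given as [roll, pitch, yaw] about the fixed x, y, z axes, in that order (R = Rz(yaw) Ry(pitch) Rx(roll)).
In Python, from rig import r gives the robot as it stands.
- The arm moves only by the tool carry_out, never from a script. Its argument "rows" is text: rows parted by semicolons, each of 5 numbers parted by spaces: the opening, from 0 (shut) to 1 (fully open), then the shift along the tool's x, y, z in units of 30 mm (1.0 is 30 mm), then the turn about the tool's z in units of 8 degrees (1.0 is 8 degrees). A call has 1 to 12 rows; each row shifts and turns the commanded pose from where the row before left it, along the tool's axes as they then stand; what a row does not reach is not made up. A row lasts 1/8 s, in which the tool goes at most 62.5 mm and 10.7 degrees, less where a joint would pass 70% of its speed; a pose out of reach is approached as far as the arm can. A call is refused whole if a number of a shift passes 1 or a number of a turn 1, either way. A call with a gripper value outside its range is refused whole. The fingers move at their own pace and stop on an object; "newtons" is the grip in N (left out, the last holds). Time passes only in rows, so rows that do not move let the fingers close. It gives the time, the measured TCP pose, the force and the opening at its end, in the units of the state.
- r.sense(): the state, without advancing time (a new reading comes with each control period).
- r.grab_frame(name): name is "side" or "top" or "wrist"; returns the picture (480x640x3 uint8, blue, green, red); there is no depth.
- r.get_calibration(name): a dict with "intrinsics" (3x3 intrinsics, pixels), "position" and "rotation" of the camera in the world. Camera axes: x right, y up, looking along -z (the intrinsics and any distortion apply to the point x, -y, -z); pixel columns grow to the right and rows downward; lengths in mm; the calibration is good to about 2 mm. A picture is of the moment at which its call begins: read the wrist's pose just before it. get_calibration takes no time and is no camera call; for the wrist camera it gives the pose at the moment of the call.
- r.sign_off(): hands the job in, once; it reports no verdict.
The state is a dict: "clock": time; "qpos": joint angles; "qvel": joint speeds; "joint_efforts": joint torques, N m; "eef_pos": TCP position; "tcp_rot": TCP orientation; "contact_force": force on the tool from outside, world axes, zero at the start; "wrist_torque": the same for the moment, N m; "opening": opening from 0.0 (shut) to 1.0 (fully open).
Only numpy, scipy, OpenCV 4.12 (cv2) and the standard library are available. Lean on these libraries where they do the work, as an engineer would, in place of code of your own. Each camera call takes 0.05 s, during which the arm holds its last target.

TASK

The drive dock's control knob has come off and its second drive is still in the tilt-out bin. Stand that drive in the dock's empty slot, connector edge down and label facing the same way as the drive already there, lowering it all the way in rather than dropping it; then turn the loose knob so that its D-shaped bore matches the D-shaft on the dock, push it fully onto the shaft, press it down to start the copy and finish with the robot still holding it pressed down. Leave the other drive, the dish of screws and the spudger where they are.

Things in the scene. Friction and masses are not known exactly. Their poses are not given: they have to be found in the camera images.
- drive: the black drive to be loaded: a plate 10 mm thick (its x), 70 mm wide (its y), 100 mm long (its z), 110 g. Origin at the centre of its connector edge (the lower 70 x 10 mm edge), z points from there to the opposite edge, a plain grey label covers most of the -x face. At the start it stands connector edge down in the bin, leaning 25 degrees with the bin (label side resting on the bin's front wall), the upper 44 mm clear above the bin's walls
- drive_label (a point): point on the label face of the drive to be loaded, 58 mm above its connector edge, 5 mm to the -x side of its middle plane
- bin: open tilt-out bin of grey plastic tipped 25 degrees forward in its low stand, fixed, 124 mm wide inside (y), 54 mm front to back, walls 60 mm deep and 3 mm thick. Origin at the centre of the stand's underside, -x is its front, to which it leans; the stand reaches from 29 mm before to 66 mm behind the origin, is 144 mm wide and 55 mm high, the tipped bin's front rim is 54 mm before the origin and 64 mm high, its rear rim 1 mm behind the origin and 90 mm high
- dock: drive dock of brushed aluminium, fixed, 150 mm (x) by 190 mm (y), flat top at 50 mm. Origin at the centre of its underside. Two slots run along its y, their centres at (-35, +42) and (+35, +42) mm in x, y: the first holds the other drive, the second is empty. The stub of the control shaft stands at (0, -58) mm
- free_slot (a point): centre of the floor of the dock's empty slot, 26 mm above the shelf; axes are the dock's. The slot is 13 mm (x) by 73 mm (y) in the clear, 30 mm deep up to the top of its black guide frame, which is 6 mm higher than the dock's top and flares to 19 by 79 mm. A drive fully in rests on this floor with its label towards -x, its upper edge 126 mm above the shelf
- source_drive: the other black drive, same make and axes, standing upright in the dock's first slot (label towards the dock's -x), 70 mm from slot to slot; loose, to be left there
- knob: loose black pointer knob, 45 g, at the start on the shelf on its underside. Origin at the centre of the underside, z up. A round skirt 40 mm across and 14 mm high, on it a straight grip bar 12 mm wide (y), 36 mm long (x) and 22 mm high (14 to 36 mm above the underside), one end of the bar running out to a pointed nose at x = +26 mm with a white line on top. In the underside a D-shaped bore: 13.2 mm across, 12 mm deep, its flat 2.5 mm from the axis on the nose (+x) side
- knob_bore (a point): centre of the blind end of the knob's bore, 12 mm above the underside; axes are the knob's
- shaft_tip (a point): centre of the top end of the steel D-shaft that stands upright on the dock, 18 mm above the dock's top (68 mm above the shelf) when not pressed. The shaft is 12 mm across with a flat along one side, 2 mm from the axis on this frame's +x side, edges bevelled 1 mm at the top; the knob fits only with its nose direction (+x) along this frame's +x (about 0.2 rad of play). With the knob fully on, its underside stands 6 mm above the dock's top
- shaft (a joint): how far the D-shaft is pressed in, m: 0 = out, 0.003 = fully down. A spring pushes back with 3 N at first and 6.6 N when fully down
- selector (a joint): turn of the D-shaft about its upright axis, rad, counter-clockwise from above; at 0 the shaft's flat faces the dock's +x. Stiff (0.06 N m), stays where it is left
- dish: white ceramic dish of small screws, 92 mm across, 34 mm high, loose; origin at the centre of its underside; to be left alone
- spudger: blue plastic spudger lying on the shelf, 156 mm long (x), 12 mm wide, 6 mm thick, loose; origin at the centre of its underside; to be left alone
Mind the look-alikes: they are no part of the job. Leave any green look-alike of the source_drive alone.

How it is judged (in metres and radians):
On the way, in this order (a step that is already met when the one before it is completed fails the run):
1. the drive stands fully home in the empty slot, connector edge down, label the right way round (z of drive in the frame of free_slot between -0.003 and 0.003 m and x of drive in the frame of free_slot between -0.004 and 0.004 m and y of drive in the frame of free_slot between -0.005 and 0.005 m and angle between drive's own z axis and vertical below 0.15 rad and x of drive_label in the frame of free_slot below 0 m), for 0.2 s.
2. the knob is fully on the D-shaft (z of knob_bore in the frame of shaft_tip between -0.003 and 0.002 m and horizontal distance between knob_bore and shaft_tip below 0.003 m and angle between knob's own z axis and vertical below 0.12 rad and angle between the x axis of knob and the x axis of shaft_tip, either way round below 0.35 rad), for 0.1 s.
At the end, for the whole second after the job is handed in: Drive on the slot's floor (3 mm in height, 4 across, 5 along), upright within 0.15 rad, label to the dock's -x, let go, at rest; other drive in its slot; knob on the shaft (2 mm in depth, 3 sideways, 0.12 rad tilt, 0.35 rad turn), held by the robot with the shaft pressed in over 1.8 mm (all of step 1 and all of step 2 and linear speed of drive below 0.03 m/s and contact force between drive and the fingers below 0.2 N and value of joint shaft above 0.0018 m and (contact force between knob and the fingers above 1 N or contact force between knob and the arm above 1 N) and z of source_drive in the frame of free_slot below 0.004 m and angle between source_drive's own z axis and vertical below 0.15 rad); the arm keeps its last pose, push and grip.
It fails at once if the dish of screws or the spudger pushed by more than 30 mm, or the dish tipped (distance of any of dish, spudger from where it was at the start of the episode above 0.03 m or angle between dish's own z axis and vertical above 0.35 rad).
It fails at once if the other drive disturbed (shifted by more than 12 mm or tipped by more than 0.25 rad) (distance of source_drive from where it was at the start of the episode above 0.012 m or angle between source_drive's own z axis and vertical above 0.25 rad).
It fails at once if the drive dropped into the slot (faster than 0.5 m/s with its lower edge in the slot) instead of lowered (horizontal distance between drive and free_slot below 0.015 m and z of drive in the frame of free_slot below 0.03 m and linear speed of drive above 0.5 m/s).
It also fails if it takes over 54 s, if anything falls off the work surface, if the arm or the gripper's body presses on something with over 40 N, if the wrist force passes 120 N, or if a joint passes its speed limit or range.

## Working session

There is one attempt and no reset: what is moved stays moved. The work goes in short steps, Python scripts to look and compute and a tool call to move; the robot and the scene stay as the last step left them, time stands still between calls to the robot, and variables do not carry over. Pictures are saved under pics/ and viewed, and the job is handed in when it is done.

Besides the shell and the picture viewer there is one more tool, called after ">>>" as name(argument=value, ...) on one line, values as JSON. carry_out: Moves the arm, as the interface text tells. Its arguments: {"type":"object","properties":{"rows":{"type":"string"},"newtons":{"type":"number"}},"required":["rows"]}

```bash
ls; mkdir -p pics; python3 - <<'E'
from rig import r
import cv2
print(r.sense())
for n in ["side","top","wrist"]:
    c=r.get_calibration(n); print(n,c)
    cv2.imwrite(f"pics/{n}0.png",r.grab_frame(n))
E
```

```text
pics
{'clock': 0.0, 'qpos': array([ 1.12860153e+00,  3.53653582e-01,  1.63415644e+00,  4.55200447e-05,
        1.15521689e+00, -2.39272347e-03]), 'qvel': array([-0.0006059 , -0.00048092,  0.00019666, -0.00059315, -0.00049709,
       -0.0011645 ]), 'joint_efforts': array([ 1.57471928e-03, -6.05264854e+01, -3.42063081e+01,  1.49169787e-04,
        9.52118455e-03,  8.25971398e-06]), 'eef_pos': array([265.88546798, 565.11068811, 252.54873445]), 'tcp_rot': array([-3.14015851e+00, -4.50507367e-05,  2.70177214e+00]), 'contact_force': array([-0.28075575, -0.60198921,  0.3528525 ]), 'wrist_torque': array([-0.03871443,  0.0057451 , -0.0297107 ]), 'opening': 0.9992610505868901}
side {'intrinsics': array([[597.70409008,   0.        , 315.46098844],
       [  0.        , 597.70409008, 236.8350934 ],
       [  0.        ,   0.        ,   1.        ]]), 'position': array([ 298.46222735, -962.72714311,  661.55335261]), 'rotation': array([ 1.03456468, -0.01232217, -0.2645092 ])}
top {'intrinsics': array([[489.3381656 ,   0.        , 330.68975915],
       [  0.        , 489.3381656 , 242.11807275],
       [  0.        ,   0.        ,   1.        ]]), 'position': array([381.48074257,  -1.04080423, 909.5930456 ]), 'rotation': array([ 0.23243994, -0.00447747, -1.6875194 ])}
wrist {'intrinsics': array([[335.71628946,   0.        , 315.49649829],
       [  0.        , 335.71628946, 239.8999913 ],
       [  0.        ,   0.        ,   1.        ]]), 'position': array([190.62607792, 600.45468053, 373.35173067]), 'rotation': array([-0.33017975,  0.00136835,  1.13022561])}
```

View pics/side0.png

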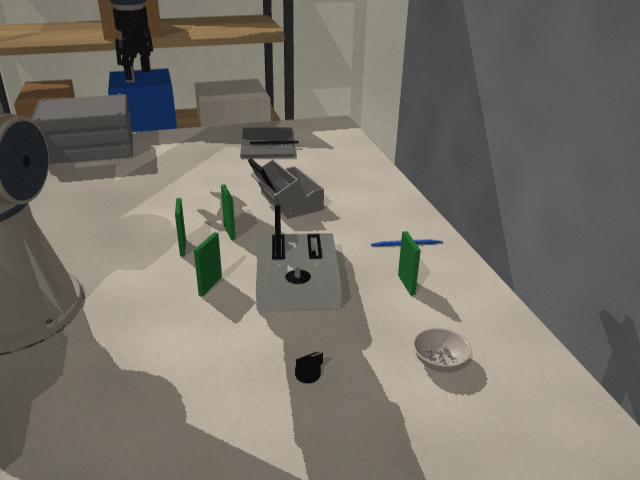

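View pics/top0.png

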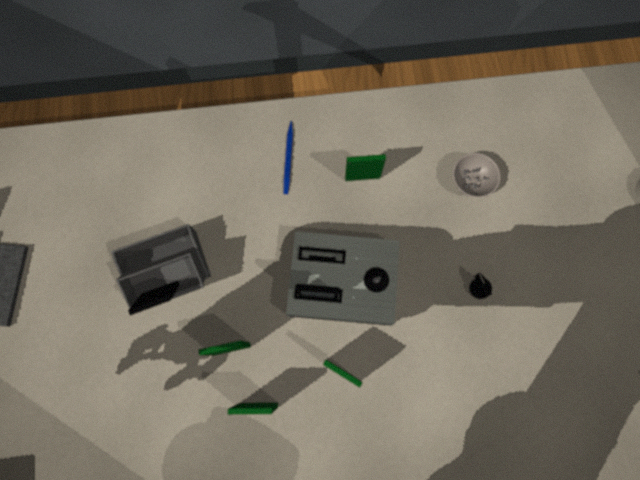

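View pics/wrist0.png

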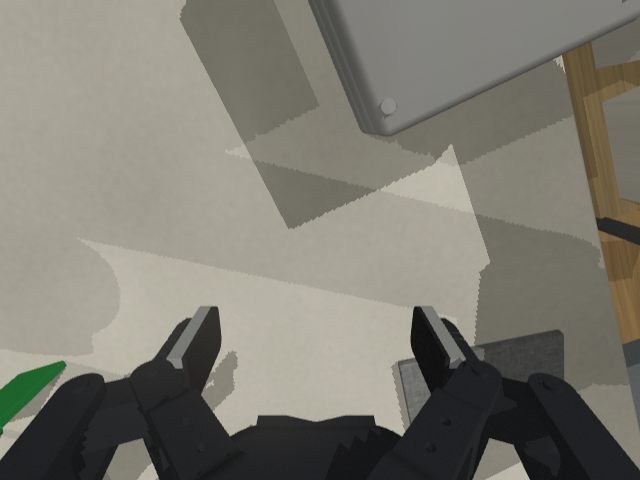

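```bash
cat > h.py <<'E'
import numpy as np, cv2
from scipy.spatial.transform import Rotation as Ro
from scipy.optimize import least_squares
def R(rpy): return Ro.from_euler('xyz',rpy).as_matrix()
def proj(c,P):
    P=np.atleast_2d(P).astype(float); q=(P-c['position'])@R(c['rotation'])
    q=q*[1,-1,-1]; u=q@np.array(c['intrinsics']).T
    return u[:,:2]/u[:,2:]
def ray(c,px):
    K=np.array(c['intrinsics']); d=np.linalg.solve(K,[px[0],px[1],1])*[1,-1,-1]
    return np.array(c['position']),R(c['rotation'])@d
def onz(c,px,z):
    o,d=ray(c,px); return o+d*(z-o[2])/d[2]
def tri(cs,pxs):
    A=np.zeros((3,3));b=np.zeros(3)
    for c,p in zip(cs,pxs):
        o,d=ray(c,p); d/=np.linalg.norm(d); M=np.eye(3)-np.outer(d,d); A+=M;b+=M@o
    x=np.linalg.solve(A,b)
    return x,[np.linalg.norm(proj(c,x)[0]-p) for c,p in zip(cs,pxs)]
def crop(im,x0,y0,w,h,s,name):
    c=cv2.resize(im[y0:y0+h,x0:x0+w],None,fx=s,fy=s,interpolation=cv2.INTER_CUBIC)
    for i in range(0,w,10):
        cv2.line(c,(i*s,0),(i*s,6 if i%50 else 14),(0,0,255),1)
        if i%20==0: cv2.putText(c,str(x0+i),(i*s,24),0,.4,(0,0,255),1)
    for i in range(0,h,10):
        cv2.line(c,(0,i*s),(6,i*s),(0,0,255),1)
        if i%20==0: cv2.putText(c,str(y0+i),(8,i*s+4),0,.4,(0,0,255),1)
    cv2.imwrite(name,c)
E
python3 - <<'E'
from h import *
t=cv2.imread('pics/top0.png'); s=cv2.imread('pics/side0.png')
crop(t,100,215,120,105,6,'pics/t_bin.png')
crop(t,280,220,130,110,6,'pics/t_dock.png')
crop(s,235,145,100,70,8,'pics/s_bin.png')
crop(s,245,190,110,130,4,'pics/s_dock.png')
crop(t,450,255,60,60,8,'pics/t_knob.png')
crop(s,280,335,60,60,8,'pics/s_knob.png')
E
```

```text
(no output)
```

View pics/t_bin.png

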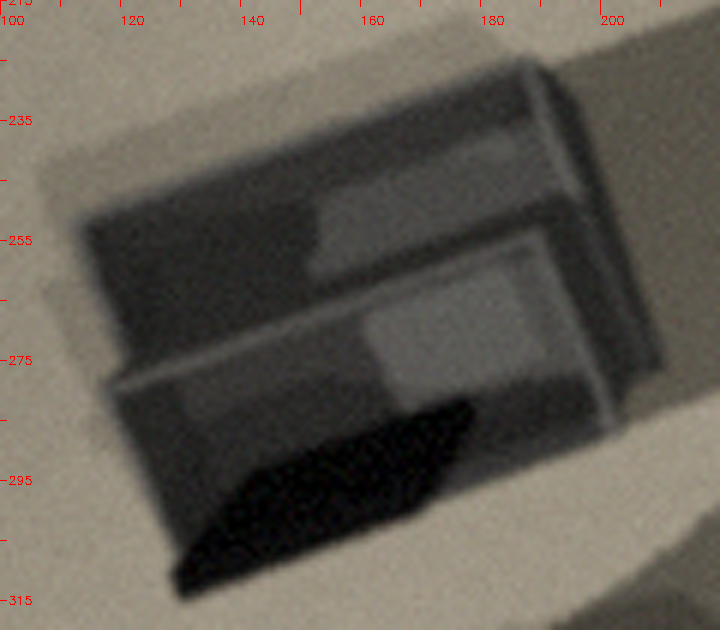

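View pics/t_dock.png

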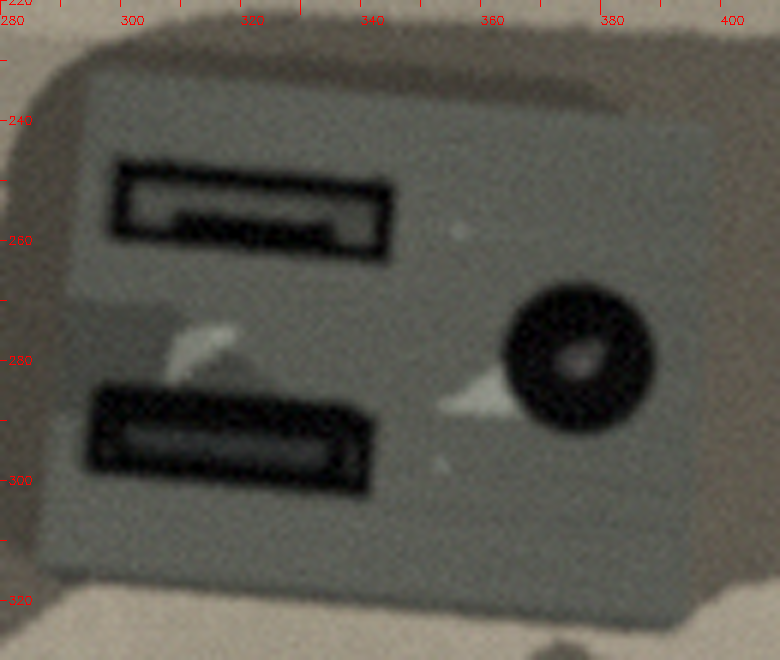

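View pics/s_bin.png

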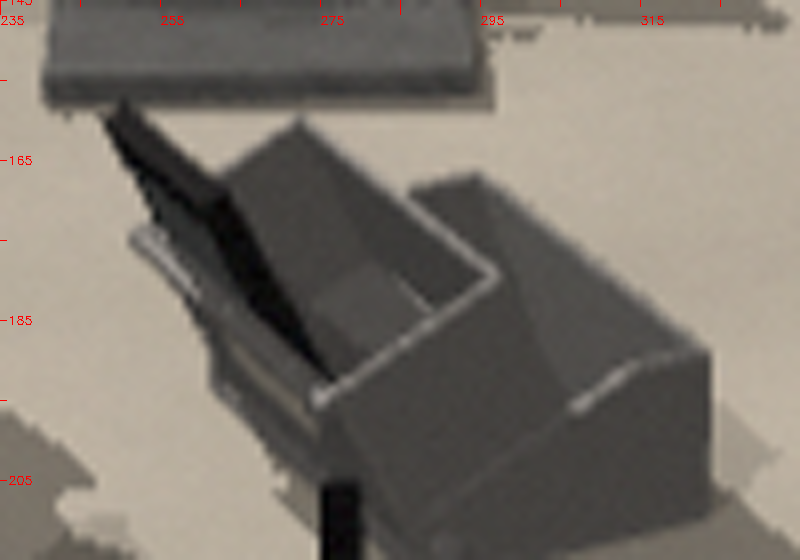

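View pics/s_dock.png

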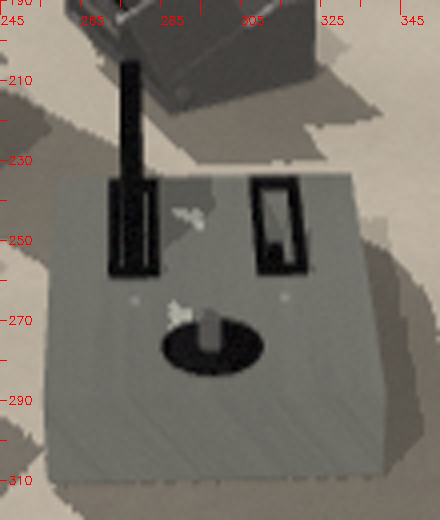

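View pics/t_knob.png

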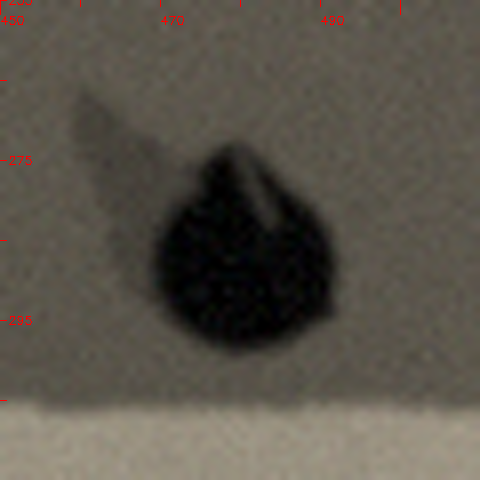

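View pics/s_knob.png

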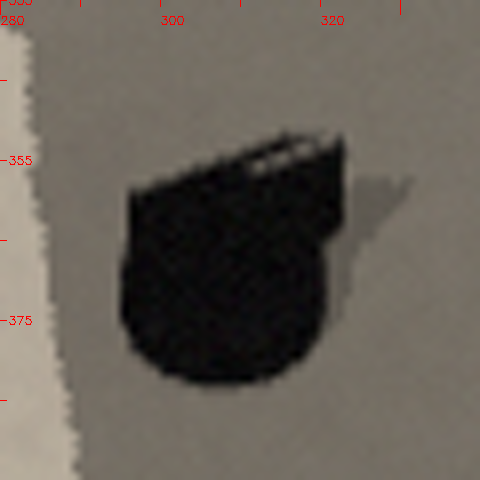

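```bash
cat > m1.py <<'E'
from h import *
from rig import r
T=r.get_calibration('top');S=r.get_calibration('side')
tp=lambda x,y:(100+x/6,215+y/6); td=lambda x,y:(280+x/6,220+y/6)
sb=lambda x,y:(235+x/8,145+y/8); sd=lambda x,y:(245+x/4,190+y/4)
def p(n,a): print(n,np.round(a[0],1),np.round(a[1],1))
p('bin front-right rim',tri([T,S],[tp(612,430),sb(320,398)]))
p('bin rear-right rim',tri([T,S],[tp(540,235),sb(492,272)]))
p('bin rear-left rim',tri([T,S],[tp(115,385),sb(300,122)]))
p('drive top right rear',tri([T,S],[tp(475,402),sb(225,190)]))
p('drive top left front/up',tri([T,S],[tp(180,598),sb(105,115)]))
p('frameF y- x+',tri([T,S],[td(388,184),sd(308,272)]))
p('frameF y- x-',tri([T,S],[td(388,262),sd(258,274)]))
p('frameF y+ x+',tri([T,S],[td(118,162),sd(298,178)]))
p('frameF y+ x-',tri([T,S],[td(107,238),sd(250,178)]))
p('frameS y- x-',tri([T,S],[td(365,495),sd(108,276)]))
p('frameS y- x+',tri([T,S],[td(372,412),sd(160,276)]))
p('disk centre',tri([T,S],[td(579,358),sd(212,347)]))
p('dock corner y- x+',tri([T,S],[td(715,128),sd(385,385)]))
p('dock corner y+ x+',tri([T,S],[td(93,68),sd(352,175)]))
p('dock corner y+ x-',tri([T,S],[td(40,570),sd(57,178)]))
p('shaft tip',tri([T,S],[td(580,355),sd(210,314)]))
print('disk on z50',onz(T,td(579,358),50),onz(S,sd(212,347),50))
tk=lambda x,y:(450+x/8,255+y/8); sk=lambda x,y:(280+x/8,335+y/8)
p('knob nose top',tri([T,S],[tk(232,145),sk(343,137)]))
p('knob bar back',tri([T,S],[tk(333,312),sk(130,192)]))
print('skirt centre z7',onz(T,tk(245,265),10))
for n,c,q in [('dish',T,(478,174)),('spud1',T,(291,123)),('spud2',T,(287,192)),('green1',T,(225,348)),('g2',T,(252,408)),('g3',T,(343,373)),('g4',T,(365,167))]: print(n,onz(c,q,15 if n[0]!='g' else 80))
E
python3 m1.py
```

```text
bin front-right rim [527.8 202.9  64.3] [0.7 0.5]
bin rear-right rim [580.3 213.4  92.2] [0.2 0.1]
bin rear-left rim [551.2 335.2  89. ] [0.1 0. ]
drive top right rear [518.7 226.5 120. ] [6.3 4.6]
drive top left front/up [488.1 311.1 107.6] [0.7 0.5]
frameF y- x+ [565.1 -51.7  51.1] [0.4 0.4]
frameF y- x- [541.4 -48.8  51.8] [0.4 0.4]
frameF y+ x+ [581.2  27.6  54.6] [0.9 0.8]
frameF y+ x- [558.2  33.2  54.8] [0.7 0.6]
frameS y- x- [473.1 -33.5  52. ] [0.2 0.2]
frameS y- x+ [497.  -38.5  51.4] [0.1 0.1]
disk centre [ 506.3 -101.3   51.2] [0.4 0.4]
dock corner y- x+ [ 571.2 -151.4   53.3] [0.9 0.9]
dock corner y+ x+ [611.6  32.4  49.5] [0.5 0.5]
dock corner y+ x- [464.6  62.5  51.3] [1.4 1.2]
shaft tip [505.3 -99.8  68.1] [0.7 0.7]
disk on z50 [ 505.77722247 -101.30412124   50.        ] [507.52219383 -99.51503718  50.        ]
knob nose top [ 499.4 -289.    36.5] [0.7 0.9]
knob bar back [ 456.5 -301.6   43.7] [0.6 0.7]
skirt centre z7 [ 473.59307244 -295.27598702   10.        ]
dish [ 693.52782819 -330.22390473   15.        ]
spud1 [842.74897927  20.47614518  15.        ]
spud2 [699.49363351  42.29870184  15.        ]
green1 [417.35628169 167.20936671  80.        ]
g2 [317.86198655 130.37205059  80.        ]
g3 [354.8693437  -21.97093901  80.        ]
g4 [ 707.58903926 -105.49503274   80.        ]
```

```bash
cat > plan.py <<'E'
from h import *
import sys
from rig import r
def plan(tx,ty,tz,yawdeg,op,n=None,start=None):
    s=r.sense(); p=np.array(s['eef_pos']); yaw=s['tcp_rot'][2]
    if start is not None: p=np.array(start[:3],float); yaw=np.radians(start[3])
    d=np.array([tx,ty,tz])-p; dy=(np.radians(yawdeg)-yaw+np.pi)%(2*np.pi)-np.pi
    if n is None: n=int(np.ceil(max(np.linalg.norm(d)/29.5,abs(np.degrees(dy))/7.9)))or 1
    out=[]
    for i in range(n):
        y=yaw+dy*i/n; c,s_=np.cos(y),np.sin(y)
        tool=np.array([d[0]*c+d[1]*s_, d[0]*s_-d[1]*c, -d[2]])/n/30
        out.append("%g %.3f %.3f %.3f %.3f"%(op,*tool,-np.degrees(dy)/n/8))
    print("; ".join(out))
if __name__=='__main__':
    a=[float(x) for x in sys.argv[1:]]
    print(r.sense()['eef_pos'],np.degrees(r.sense()['tcp_rot']))
    plan(*a[:5],n=int(a[5]) if len(a)>5 else None)
E
python3 plan.py 520 250 253 103.4 1 14
```

```text
[265.95540138 565.23636441 252.74498655] [-1.79940960e+02 -9.76290638e-05  1.54802936e+02]
1 -0.867 -0.422 -0.001 0.459; 1 -0.892 -0.365 -0.001 0.459; 1 -0.914 -0.307 -0.001 0.459; 1 -0.931 -0.248 -0.001 0.459; 1 -0.945 -0.188 -0.001 0.459; 1 -0.956 -0.127 -0.001 0.459; 1 -0.962 -0.066 -0.001 0.459; 1 -0.964 -0.004 -0.001 0.459; 1 -0.962 0.058 -0.001 0.459; 1 -0.957 0.119 -0.001 0.459; 1 -0.947 0.180 -0.001 0.459; 1 -0.933 0.241 -0.001 0.459; 1 -0.916 0.300 -0.001 0.459; 1 -0.895 0.358 -0.001 0.459
```

>>> carry_out(rows="1 -0.87 -0.42 0 0.46; 1 -0.89 -0.36 0 0.46; 1 -0.91 -0.31 0 0.46; 1 -0.93 -0.25 0 0.46; 1 -0.95 -0.19 0 0.46; 1 -0.96 -0.13 0 0.46; 1 -0.96 -0.07 0 0.46; 1 -0.96 0 0 0.46; 1 -0.96 0.06 0 0.46; 1 -0.96 0.12 0 0.46; 1 -0.95 0.18 0 0.46; 1 -0.93 0.24 0 0.46")

```text
clock: 1.65
eef_pos: [484.0, 294.3, 253.1]
tcp_rot: [-3.141, 0.0, 1.929]
contact_force: [0.4, -0.2, -0.4]
opening: 1.002
```

>>> carry_out(rows="1 -0.92 0.3 0 0.46; 1 -0.9 0.36 0 0.46; 1 0 0 0 0; 1 0 0 0 0")

```text
clock: 2.15
eef_pos: [519.6, 250.0, 253.0]
tcp_rot: [-3.141, -0.0, 1.803]
contact_force: [-0.4, 0.7, -0.3]
opening: 1.003
```

```bash
cat > look.py <<'E'
import sys,json
from h import *
from rig import r
n,name=sys.argv[1],sys.argv[2]
c=r.get_calibration(n); s=r.sense(); im=r.grab_frame(n)
cv2.imwrite(f'pics/{name}.png',im)
json.dump({k:np.array(v).tolist() for k,v in c.items()},open(f'pics/{name}.json','w'))
print(s['clock'],s['eef_pos'],np.degrees(s['tcp_rot']),s['opening'],s['contact_force'])
E
python3 look.py wrist w1
```

```text
2.15 [519.5715173  250.01427566 253.04886373] [-1.79961377e+02 -1.37096412e-02  1.03306191e+02] 1.002587222492116 [-0.43847621  0.70318839 -0.28262164]
```

View pics/w1.png

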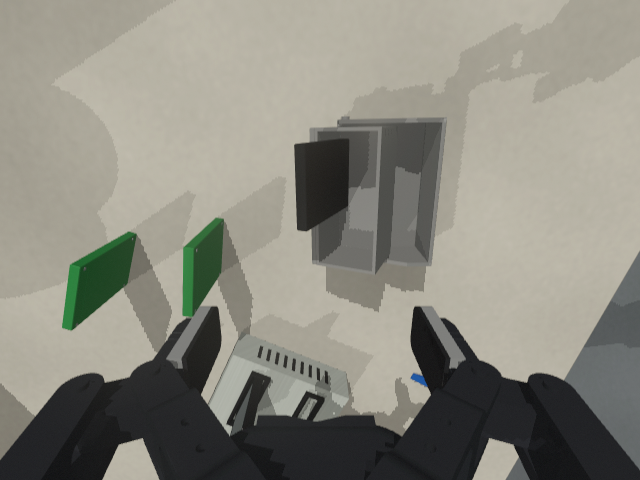

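```bash
python3 - <<'E'
from h import *
crop(cv2.imread('pics/w1.png'),280,105,180,180,4,'pics/w1c.png')
E
```

```text
(no output)
```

View pics/w1c.png

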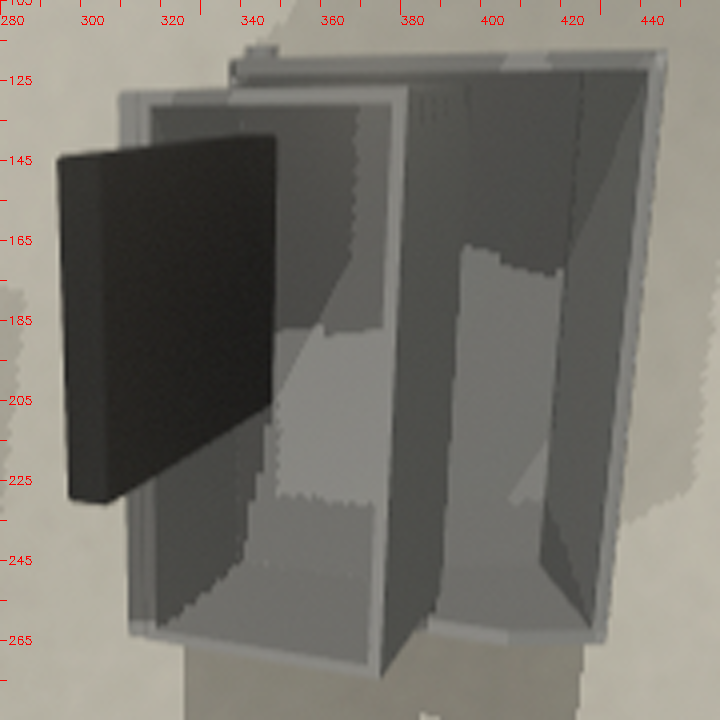

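```bash
cat > m2.py <<'E'
from h import *
import json
from rig import r
W=json.load(open('pics/w1.json'))
T=r.get_calibration('top');S=r.get_calibration('side')
w=lambda x,y:(280+x/4,105+y/4); tp=lambda x,y:(100+x/6,215+y/6); sb=lambda x,y:(235+x/8,145+y/8)
obs=[(W,(-5,35,100),w(58,160)),(W,(5,35,100),w(104,155)),(W,(5,-35,100),w(105,502)),(W,(-5,-35,100),w(70,500)),
(T,(-5,35,100),tp(180,598)),(S,(-5,35,100),sb(105,115)),(S,(5,-35,100),sb(225,190)),(T,(-5,-35,100),tp(425,510))]
def pts(v,P):
    x,y,z,yaw,t=v
    return Ro.from_euler('xyz',[0,-t,yaw]).apply(P)+[x,y,z]
def f(v,full=0):
    return np.concatenate([ (proj(c,pts(v,P))[0]-q)/(1) for c,P,q in obs])
s=least_squares(f,[540,270,16,.23,.43],loss='soft_l1')
print(s.x, np.degrees(s.x[3:]));print(np.round(s.fun.reshape(-1,2),1))
print('top mid',pts(s.x,[[0,0,100],[0,0,0]]))
# bin rims outer: wrist rear rim corners / front
bo=[(W,'fl',w(120,95)),(W,'rl',w(407,88)),(W,'rr',w(376,676)),(W,'fr',w(132,633)),(T,'fr',tp(612,430)),(S,'fr',sb(320,398)),(T,'rr',tp(540,235)),(S,'rr',sb(492,272)),(T,'rl',tp(115,385)),(S,'rl',sb(300,122))]
L={'fl':(-54,65,64),'fr':(-54,-65,64),'rl':(1,65,90),'rr':(1,-65,90)}
def g(v): 
    M=Ro.from_euler('z',v[2]);return np.concatenate([proj(c,M.apply(L[k])+[v[0],v[1],0])[0]-q for c,k,q in bo])
s=least_squares(g,[570,275,.23],loss='soft_l1');print('bin',s.x,np.degrees(s.x[2]));print(np.round(s.fun.reshape(-1,2),1))
E
python3 m2.py
```

```text
[5.49281598e+02 2.92480649e+02 1.95661428e+01 2.35759810e-01
 5.26966093e-01] [13.50804207 30.19293305]
[[ 0.2 -1.3]
 [-0.3  0.2]
 [ 0.6  1.2]
 [-0.7 -0. ]
 [-0.6 -0.2]
 [-0.6  1.3]
 [ 0.2  0.3]
 [-0.  -0.3]]
top mid [[500.38146596 280.73350621 105.99982664]
 [549.28159822 292.48064879  19.56614277]]
bin [5.65759101e+02 2.77850411e+02 2.36027788e-01] 13.523396088673799
[[ 2.2 -1.7]
 [-1.3 -0.1]
 [-1.7  1. ]
 [ 0.2  0.9]
 [ 0.6 -1.1]
 [-0.1  0.4]
 [-0.6 -0.8]
 [ 0.4  0.6]
 [-3.9  0.2]
 [-0.4 -1.4]]
```

```bash
python3 plan.py 504.5 281.6 150 103.5 0.5 4;  python3 -c "
from plan import *
plan(504.5,281.6,113,103.5,0.5,2,start=(504.5,281.6,150,103.5))"
```

```text
[519.4642946  250.27905911 253.1143862 ] [-1.79971570e+02 -1.08645421e-02  1.03335793e+02]
0.5 0.283 -0.061 0.859 -0.005; 0.5 0.283 -0.061 0.859 -0.005; 0.5 0.283 -0.061 0.859 -0.005; 0.5 0.283 -0.061 0.859 -0.005
0.5 0.000 0.000 0.617 -0.000; 0.5 0.000 0.000 0.617 -0.000
```

>>> carry_out(rows="0.5 0.28 -0.06 0.86 0; 0.5 0.28 -0.06 0.86 0; 0.5 0.28 -0.06 0.86 0; 0.5 0.28 -0.06 0.86 0; 0.5 0 0 0 0", newtons=30)

```text
clock: 2.82
eef_pos: [503.3, 281.2, 148.4]
tcp_rot: [-3.138, 0.001, 1.805]
contact_force: [0.6, -0.4, 0.5]
opening: 0.499
```

```bash
python3 look.py wrist w2; python3 look.py side s2; python3 - <<'E'
from h import *
crop(cv2.imread('pics/s2.png'),210,110,130,100,6,'pics/s2c.png')
E
```

```text
2.825 [503.33712635 281.22986146 148.44718621] [-1.79786459e+02  5.14957867e-02  1.03405524e+02] 0.49920634625347526 [ 0.62153174 -0.35009589  0.54825882]
2.875 [504.35813893 281.3184542  149.77492938] [-1.79905878e+02  2.47353120e-02  1.03385266e+02] 0.4989753234781119 [-0.09669402  0.08054286  0.84835105]
```

View pics/w2.png

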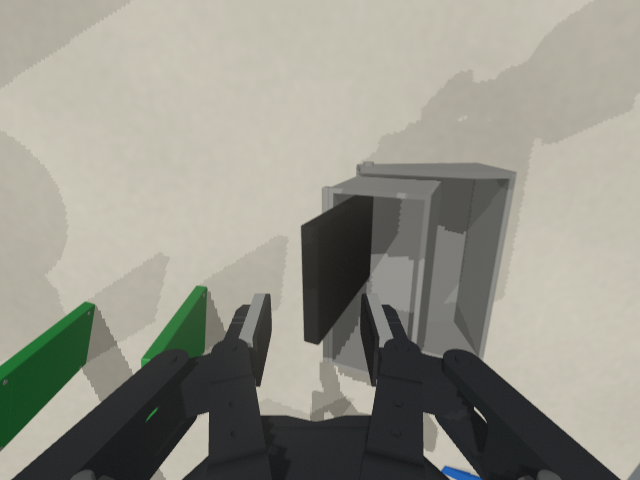

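View pics/s2c.png

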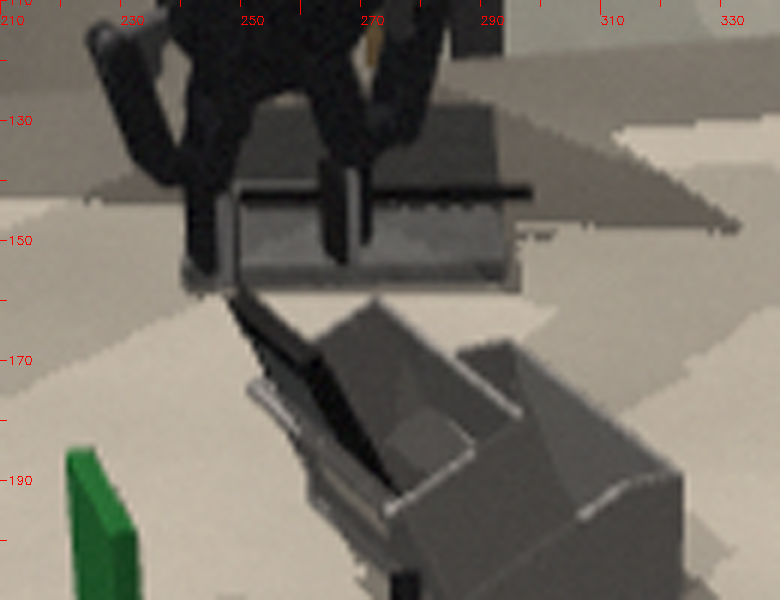

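>>> carry_out(rows="0.5 0 0 0.6 0; 0.5 0 0 0.6 0; 0.5 0 0 0 0")

```text
clock: 3.3
eef_pos: [504.2, 280.1, 112.2]
tcp_rot: [-3.138, 0.001, 1.802]
contact_force: [1.4, -0.5, -0.2]
opening: 0.5
```

```bash
python3 look.py wrist w3; python3 look.py side s3; python3 - <<'E'
from h import *
crop(cv2.imread('pics/s3.png'),210,110,130,100,6,'pics/s3c.png')
E
```

```text
3.3 [504.15232984 280.05346763 112.19514407] [-1.79815550e+02  5.20284975e-02  1.03268971e+02] 0.5001154933353438 [ 1.43911129 -0.47108405 -0.22098186]
3.35 [504.71993298 280.37954885 113.07550485] [-1.79887527e+02  3.20022138e-02  1.03268166e+02] 0.501454194231645 [ 0.51580074 -1.11557071 -0.01247736]
```

View pics/w3.png

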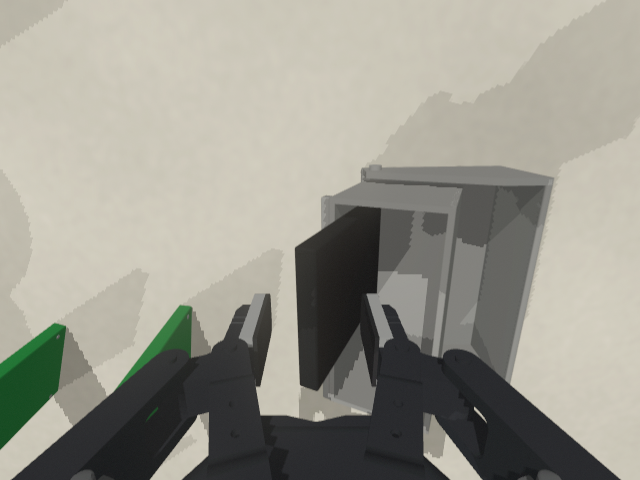

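View pics/s3c.png

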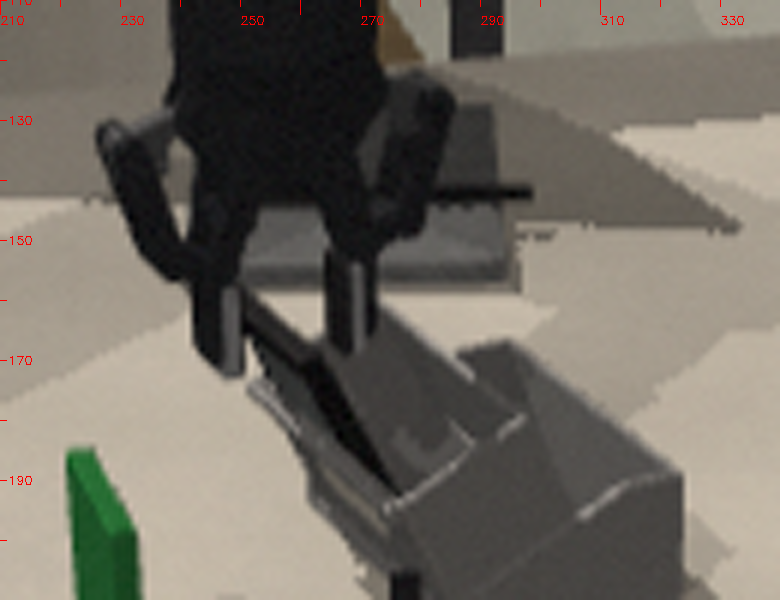

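>>> carry_out(rows="0.35 0 0.2 0 0; 0.35 0 0.2 -0.07 0; 0.3 0 0.2 0 0; 0.3 0 0.2 0 0; 0.3 0 0.2 0 0; 0.25 0 0.13 0 0; 0.25 0 0 0 0")

```text
clock: 4.28
eef_pos: [538.5, 288.7, 116.1]
tcp_rot: [-3.142, 0.0, 1.803]
contact_force: [-0.5, -0.1, 0.1]
opening: 0.25
```

```bash
python3 look.py wrist w4; python3 look.py side s4; python3 - <<'E'
from h import *
crop(cv2.imread('pics/s4.png'),210,110,130,100,6,'pics/s4c.png')
E
```

```text
4.275 [538.47321476 288.68834906 116.06743504] [-1.79999445e+02  1.12009615e-03  1.03277246e+02] 0.2499652759660581 [-0.45905032 -0.05120974  0.10596118]
4.325 [538.21082645 288.59843884 116.05520983] [-1.79984998e+02  3.94312672e-03  1.03276959e+02] 0.24800267600756637 [ 0.08532934  0.65967772 -0.22704525]
```

View pics/w4.png

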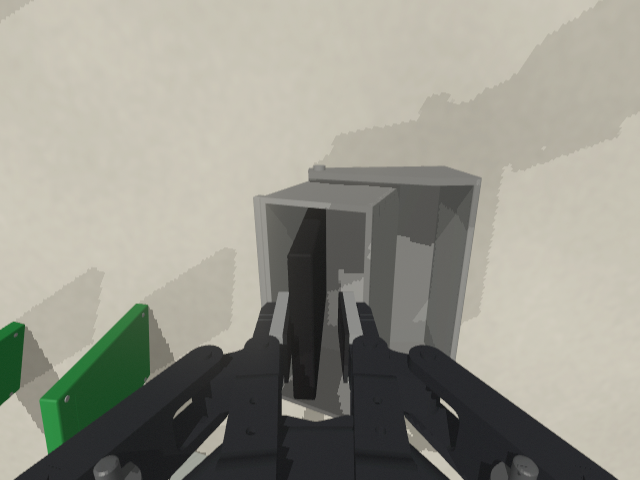

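View pics/s4c.png

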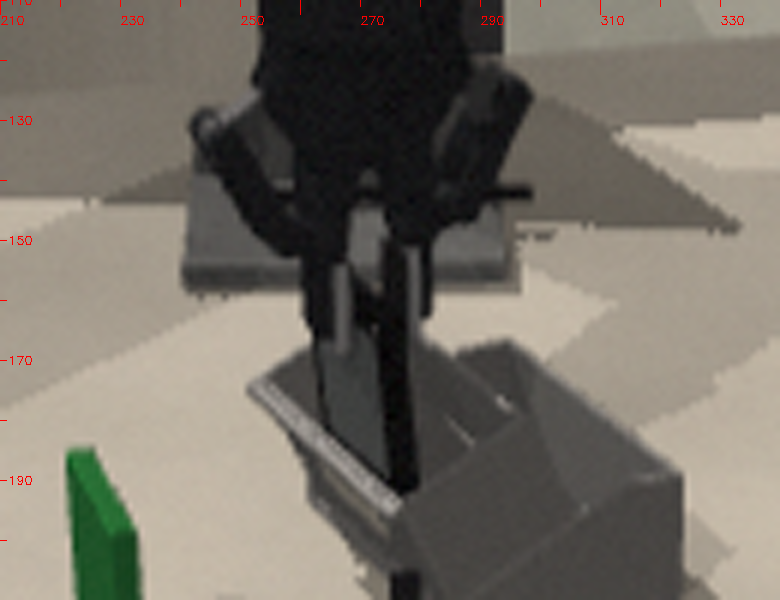

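>>> carry_out(rows="0.15 0 0 0 0; 0.1 0 0 0 0; 0 0 0 0 0; 0 0 0 0 0; 0 0 0 0 0", newtons=45)

```text
clock: 5.0
eef_pos: [538.5, 288.8, 116.3]
tcp_rot: [3.141, -0.0, 1.803]
contact_force: [1.9, 0.8, -0.8]
opening: 0.104
```

>>> carry_out(rows="0 0 0 -0.3 0; 0 0 0 -0.5 0; 0 0 0 -0.8 0; 0 0 0 -1 0; 0 0 0 -1 0; 0 0 0 0 0")

```text
clock: 5.75
eef_pos: [539.4, 289.3, 227.5]
tcp_rot: [3.137, -0.001, 1.803]
contact_force: [-0.0, 0.4, -1.5]
opening: 0.107
```

```bash
python3 look.py wrist w5; python3 look.py side s5; python3 - <<'E'
from h import *
crop(cv2.imread('pics/s5.png'),210,50,130,150,4,'pics/s5c.png')
E
```

```text
5.75 [539.38484467 289.2969553  227.50520854] [ 1.79727531e+02 -7.56663954e-02  1.03277634e+02] 0.10697636357317665 [-0.04539598  0.37443815 -1.52665692]
5.8 [538.51430826 288.85754816 225.5998768 ] [ 1.79879113e+02 -3.53163424e-02  1.03280932e+02] 0.10400553525234013 [-0.22972228 -0.27270871 -1.88066534]
```

View pics/w5.png

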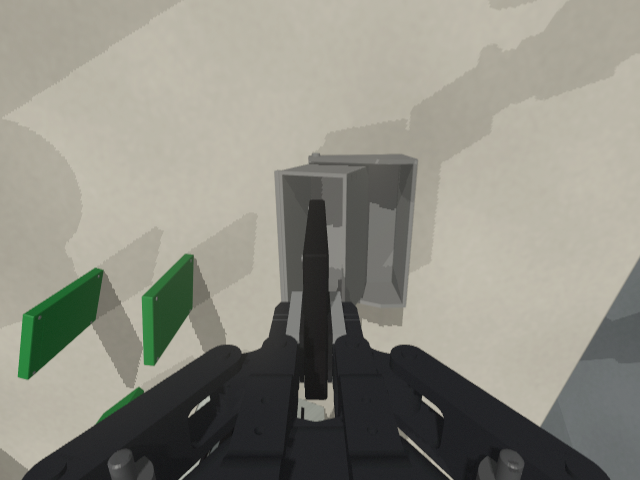

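View pics/s5c.png

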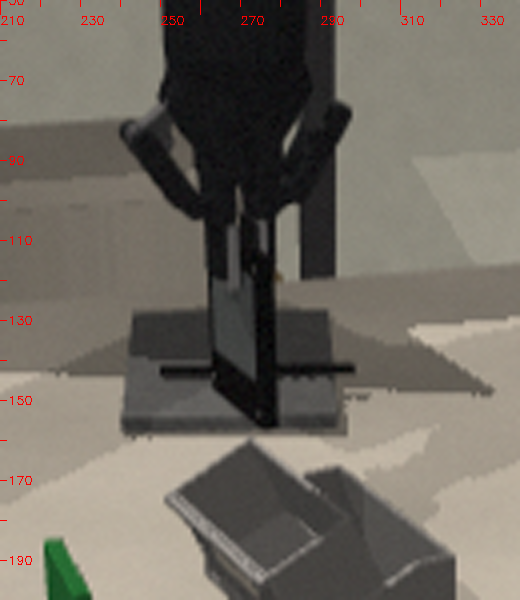

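```bash
python3 plan.py 400 40 255 78.3 0 11
```

```text
[537.89364367 288.50209431 224.3044298 ] [ 1.79998811e+02 -4.28433810e-03  1.03279508e+02]
0 -0.637 -0.580 -0.093 0.284; 0 -0.659 -0.554 -0.093 0.284; 0 -0.681 -0.527 -0.093 0.284; 0 -0.701 -0.500 -0.093 0.284; 0 -0.720 -0.472 -0.093 0.284; 0 -0.739 -0.443 -0.093 0.284; 0 -0.756 -0.413 -0.093 0.284; 0 -0.771 -0.383 -0.093 0.284; 0 -0.786 -0.352 -0.093 0.284; 0 -0.799 -0.321 -0.093 0.284; 0 -0.811 -0.289 -0.093 0.284
```

>>> carry_out(rows="0 -0.64 -0.58 -0.1 0.28; 0 -0.66 -0.55 -0.1 0.28; 0 -0.68 -0.53 -0.1 0.28; 0 -0.7 -0.5 -0.1 0.28; 0 -0.72 -0.47 -0.1 0.29; 0 -0.74 -0.44 -0.1 0.29; 0 -0.76 -0.41 -0.1 0.29; 0 -0.77 -0.38 -0.1 0.28; 0 -0.79 -0.35 -0.1 0.28; 0 -0.8 -0.32 -0.1 0.28; 0 -0.81 -0.29 -0.1 0.28; 0 0 0 0 0")

```text
clock: 7.35
eef_pos: [399.9, 38.4, 257.2]
tcp_rot: [3.142, 0.0, 1.366]
contact_force: [0.8, 0.6, -1.0]
opening: 0.109
```

>>> carry_out(rows="0 0 0 0 0")

```text
clock: 7.48
eef_pos: [401.1, 39.8, 257.3]
tcp_rot: [3.141, -0.0, 1.368]
contact_force: [-0.5, -0.0, -0.8]
opening: 0.107
```

```bash
python3 look.py wrist w6
```

```text
7.475 [401.13345979  39.77548132 257.27330697] [ 1.79970397e+02 -2.59283420e-02  7.83671655e+01] 0.10654088031437517 [-0.53618729 -0.03241921 -0.76211259]
```

View pics/w6.png

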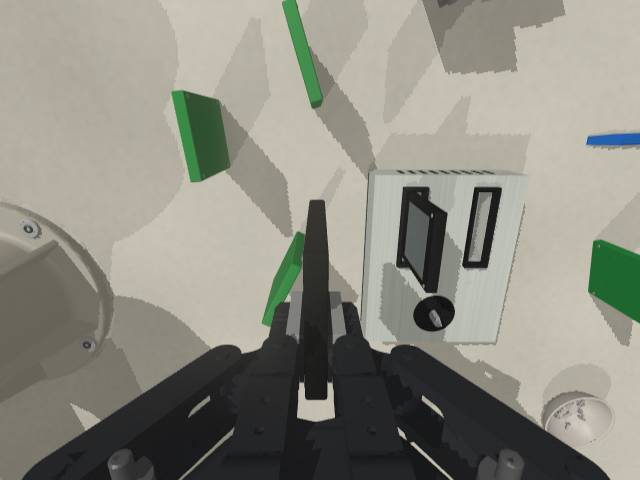

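```bash
python3 - <<'E'
from h import *
im=cv2.imread('pics/w6.png')
crop(im,355,160,180,190,4,'pics/w6c.png')
crop(im,270,190,90,220,3,'pics/w6d.png')
crop(im,405,285,60,60,10,'pics/w6e.png')
E
```

```text
(no output)
```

View pics/w6c.png

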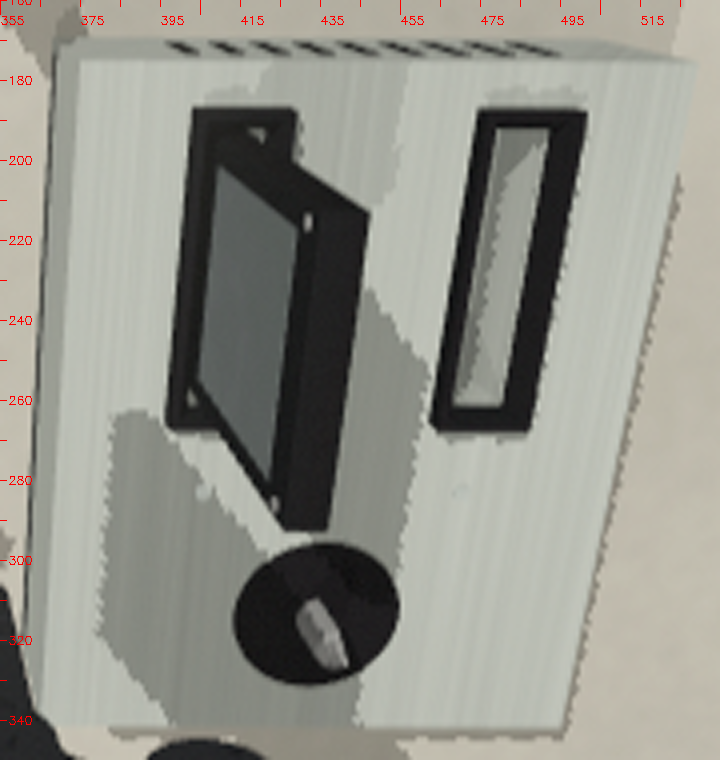

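View pics/w6d.png

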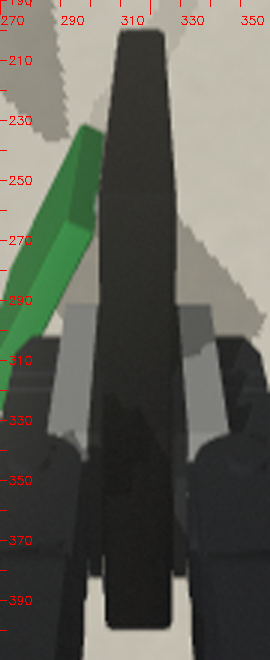

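View pics/w6e.png

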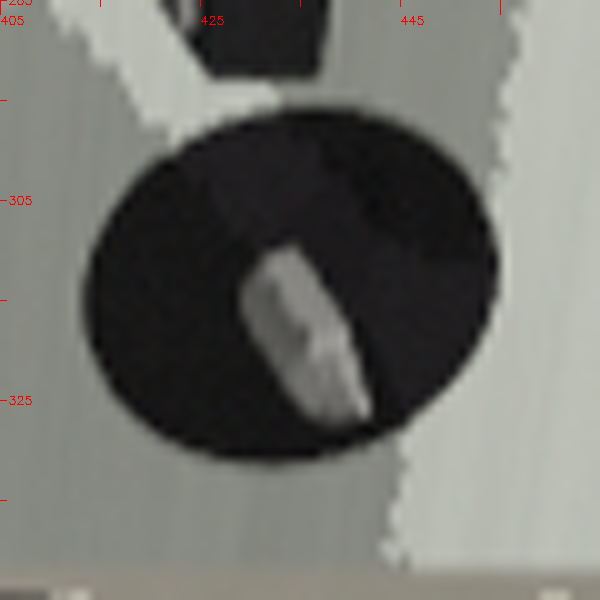

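```bash
cat > m3.py <<'E'
from h import *
import json
from rig import r
W=json.load(open('pics/w6.json'))
T=r.get_calibration('top');S=r.get_calibration('side')
w=lambda x,y:(355+x/4,160+y/4)
td=lambda x,y:(280+x/6,220+y/6); sd=lambda x,y:(245+x/4,190+y/4)
obs=[]
def fr(cx,sx,sy): return lambda a,b:(cx+sx*a,42+sy*b,56)
def pt(*p): return lambda a,b:p
F=35;Q=-35
obs+=[(W,fr(F,-1,1),w(480,110)),(W,fr(F,1,1),w(586,112)),(W,fr(F,1,-1),w(530,430)),(W,fr(F,-1,-1),w(432,424)),
(W,fr(Q,-1,1),w(194,108)),(W,fr(Q,-1,-1),w(168,426)),
(W,pt(-75,95,50),w(80,60)),(W,pt(75,95,50),w(694,62)),(W,pt(75,-95,50),w(563,730)),(W,pt(-75,-95,50),w(38,724)),
(W,pt(0,-58,51),w(317,614)),
(T,fr(F,1,-1),td(392,184)),(S,fr(F,1,-1),sd(308,272)),(T,fr(F,-1,-1),td(388,262)),(S,fr(F,-1,-1),sd(258,274)),
(T,fr(F,1,1),td(118,162)),(S,fr(F,1,1),sd(298,178)),(T,fr(F,-1,1),td(107,238)),(S,fr(F,-1,1),sd(250,178)),
(T,pt(0,-58,51),td(579,358)),(S,pt(0,-58,51),sd(212,347)),
(T,pt(75,95,50),td(93,68)),(S,pt(75,95,50),sd(352,175)),(T,pt(75,-95,50),td(715,128)),(S,pt(75,-95,50),sd(385,385))]
def res(v,ob):
    x,y,z,yaw,a,b=v;M=Ro.from_euler('z',yaw)
    return np.concatenate([proj(c,M.apply(f(a,b))+[x,y,z])[0]-q for c,f,q in ob])
for name,ob in [('wrist',[o for o in obs if o[0] is W]),('TS',[o for o in obs if o[0] is not W]),('all',obs)]:
    s=least_squares(res,[515,-40,0,-.2,12,40],args=(ob,),loss='soft_l1')
    v=s.x;M=Ro.from_euler('z',v[3])
    print(name,np.round(v,3),'yaw',np.degrees(v[3]),'slot',np.round(M.apply([35,42,26])+v[:3],1),'shaft',np.round(M.apply([0,-58,68])+v[:3],1),'rms',np.sqrt(np.mean(s.fun**2)))
    if name=='wrist': print(np.round(s.fun.reshape(-1,2),1).tolist())
# drive in hand
d=lambda x,y:(270+x/3,190+y/3)
ob=[((-5,-35,100),d(106,628)),((5,-35,100),d(170,628)),((-5,35,100),d(100,191)),((5,35,100),d(176,191)),((-5,35,0),d(120,32)),((5,35,0),d(163,32))]
tcp=np.array([401.13,39.78,257.27]);yaw=np.radians(78.367)
B=Ro.from_euler('z',yaw-np.pi/2) # drive axes nominal
def g(v):
    P=Ro.from_euler('xyz',v[3:6])
    return np.concatenate([proj(W,tcp+B.apply(P.apply(np.array(p)-[0,0,100])+v[:3]))[0]-q for p,q in ob])
s=least_squares(g,[0,0,0,0,0,0]);print('drive top centre in (bin-like axes) rel TCP',np.round(s.x,3));print(np.round(s.fun.reshape(-1,2),1).tolist())
P=Ro.from_euler('xyz',s.x[3:6]);print('bottom centre',P.apply([0,0,-100])+s.x[:3])
E
python3 m3.py
```

```text
wrist [ 5.19325e+02 -4.36710e+01 -9.17000e-01 -2.06000e-01  1.26040e+01
  4.15720e+01] yaw -11.775740327812285 slot [562.2  -9.7  25.1] shaft [ 507.5 -100.5   67.1] rms 0.5763395895481127
[[0.8, 0.3], [0.4, -0.1], [-0.1, -0.4], [0.3, 1.0], [-0.2, 0.7], [-0.6, 0.4], [-0.4, -0.2], [0.4, -0.4], [-1.0, -1.5], [0.4, -0.1], [-0.4, -0.1]]
TS [ 5.18307e+02 -4.41310e+01 -1.50300e+00 -2.09000e-01  1.18410e+01
  4.18760e+01] yaw -11.961573122380072 slot [561.3 -10.3  24.5] shaft [ 506.3 -100.9   66.5] rms 0.7636203871835177
all [ 5.19102e+02 -4.38460e+01 -1.22200e+00 -2.07000e-01  1.24190e+01
  4.16900e+01] yaw -11.883331083099524 slot [562.  -10.   24.8] shaft [ 507.2 -100.6   66.8] rms 0.7564711329625504
drive top centre in (bin-like axes) rel TCP [ 0.485  1.298  0.626 -0.01  -0.01  -0.   ]
[[-0.4, -0.1], [0.4, 0.0], [-0.3, -0.0], [0.3, 0.1], [-0.3, 0.0], [0.3, 0.1]]
bottom centre [  1.46542424   0.33018598 -99.36432823]
```

```bash
python3 plan.py 561.3 -10.5 240 78.15 0 6;python3 -c "
from plan import *
plan(561.3,-10.5,180,78.15,0,3,start=(561.3,-10.5,240,78.15))"
```

```text
[401.23843519  39.99813562 257.19008095] [ 1.79984570e+02 -2.00740182e-02  7.84006340e+01]
0 -0.096 0.927 0.096 0.005; 0 -0.095 0.928 0.096 0.005; 0 -0.095 0.928 0.096 0.005; 0 -0.094 0.928 0.096 0.005; 0 -0.093 0.928 0.096 0.005; 0 -0.093 0.928 0.096 0.005
0 0.000 0.000 0.667 -0.000; 0 0.000 0.000 0.667 -0.000; 0 0.000 0.000 0.667 -0.000
```

>>> carry_out(rows="0 -0.09 0.93 0.1 0; 0 -0.09 0.93 0.1 0; 0 -0.1 0.93 0.1 0; 0 -0.1 0.93 0.1 0.01; 0 -0.09 0.92 0.1 0.01; 0 -0.09 0.92 0.1 0.01; 0 0 0 0.6 0; 0 0 0 0.6 0; 0 0 0 0.6 0; 0 0 0 0 0; 0 0 0 0 0")

```text
clock: 8.9
eef_pos: [561.0, -10.2, 185.5]
tcp_rot: [3.141, -0.0, 1.364]
contact_force: [0.2, -0.2, -0.3]
opening: 0.107
```

```bash
python3 look.py wrist w7;python3 look.py side s7;  python3 - <<'E'
from h import *
crop(cv2.imread('pics/s7.png'),240,120,120,170,4,'pics/s7c.png')
E
```

```text
8.9 [561.00481825 -10.22393892 185.47658309] [ 1.79981246e+02 -3.75122370e-03  7.81721342e+01] 0.10660302586864603 [ 0.21848688 -0.16918368 -0.32601496]
8.95 [561.26866401 -10.26390031 185.81397522] [ 1.79942641e+02 -1.05545722e-02  7.81678859e+01] 0.11067539102053899 [ 0.41750367  0.02939442 -1.30058773]
```

View pics/w7.png

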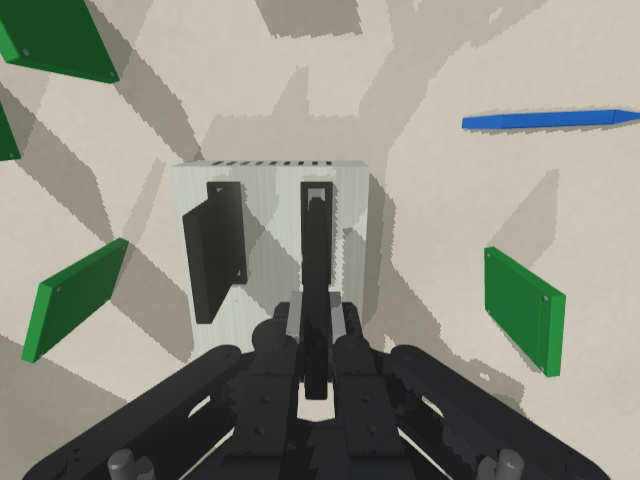

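View pics/s7c.png

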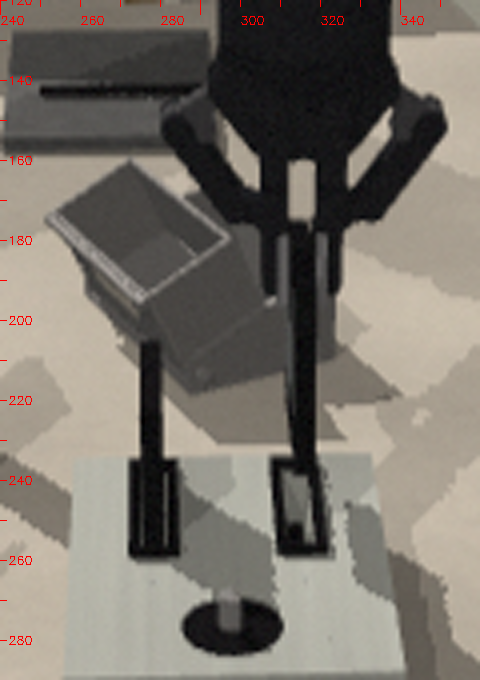

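>>> carry_out(rows="0 0 0 0.4 0; 0 0 0 0.4 0; 0 0 0 0.3 0; 0 0 0 0.2 0; 0 0 0 0.15 0; 0 0 0 0 0")

```text
clock: 9.75
eef_pos: [560.8, -10.3, 141.4]
tcp_rot: [-3.141, 0.0, 1.364]
contact_force: [0.0, 0.1, -2.0]
opening: 0.109
```

>>> carry_out(rows="0 0 0 0.2 0; 0 0 0 0.15 0; 0 0 0 0.05 0; 0 0 0 0 0")

```text
clock: 10.25
eef_pos: [560.9, -10.4, 129.6]
tcp_rot: [-3.141, 0.0, 1.364]
contact_force: [0.1, -0.6, -1.2]
opening: 0.108
```

>>> carry_out(rows="0 0 0 0.06 0; 0 0 0 0.06 0; 0 0 0 0 0")

```text
clock: 10.62
eef_pos: [560.9, -10.3, 125.9]
tcp_rot: [-3.141, 0.0, 1.364]
contact_force: [0.8, 0.4, -2.3]
opening: 0.11
```

>>> carry_out(rows="0 0 0 0.05 0; 0 0 0 0.04 0; 0 0 0 0 0")

```text
clock: 11.0
eef_pos: [561.1, -10.3, 123.5]
tcp_rot: [3.141, -0.0, 1.364]
contact_force: [0.4, 0.1, -0.0]
opening: 0.11
```

>>> carry_out(rows="0 0 0 0.04 0; 0 0 0 0.04 0; 0 0 0 0 0")

```text
clock: 11.38
eef_pos: [562.0, -10.4, 123.3]
tcp_rot: [3.139, -0.0, 1.364]
contact_force: [-4.5, -0.6, 22.3]
opening: 0.106
```

>>> carry_out(rows="0 0 0 -0.05 0; 0.2 0 0 0 0; 0.3 0 0 0 0; 0.35 0 0 0 0; 0.35 0 0 -0.3 0; 0.35 0 0 -0.6 0; 0.35 0 0 -1 0; 0.35 0 0 -1 0; 0.35 0 0 -1 0; 0.35 0 0 -1 0;0.35 0 0 0 0")

```text
clock: 12.75
eef_pos: [562.5, -10.4, 273.3]
tcp_rot: [3.136, -0.001, 1.364]
contact_force: [0.4, -0.2, 0.0]
opening: 0.351
```

```bash
python3 look.py wrist w8;python3 look.py side s8;  python3 - <<'E'
from h import *
crop(cv2.imread('pics/s8.png'),240,150,120,150,4,'pics/s8c.png')
E
```

```text
12.75 [562.47064858 -10.37102386 273.32243497] [ 1.79665303e+02 -6.22196064e-02  7.81618692e+01] 0.35091392152834117 [ 0.3947633  -0.18141015  0.04260477]
12.8 [561.58243581 -10.34366476 271.55338089] [ 1.79812001e+02 -3.54093382e-02  7.81626945e+01] 0.3469733595289463 [-0.77588358  0.40717326 -0.30887664]
```

View pics/w8.png

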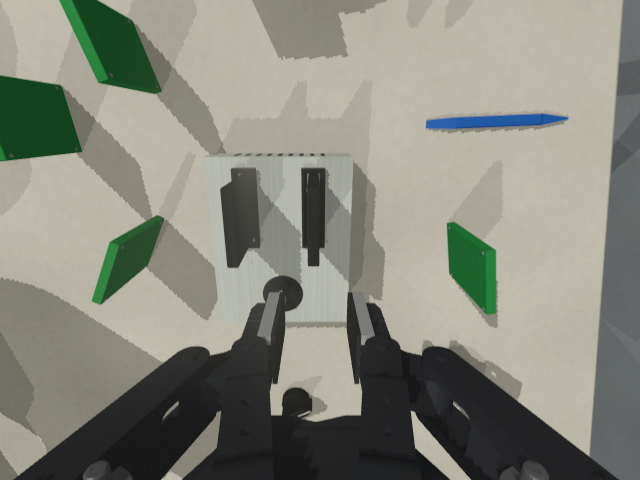

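View pics/s8c.png

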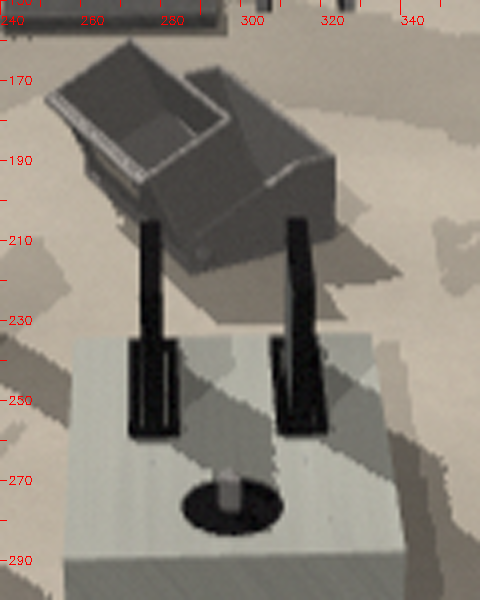

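```bash
python3 plan.py 503 -120 150 78.15 0.7 6
```

```text
[560.9297942  -10.33151537 270.28237698] [ 1.79933057e+02 -1.25544428e-02  7.81615842e+01]
0.7 -0.662 -0.190 0.668 0.000; 0.7 -0.662 -0.190 0.668 0.000; 0.7 -0.662 -0.190 0.668 0.000; 0.7 -0.662 -0.190 0.668 0.000; 0.7 -0.662 -0.190 0.668 0.000; 0.7 -0.662 -0.190 0.668 0.000
```

>>> carry_out(rows="0.7 -0.99 -0.29 0 0; 0.7 -0.99 -0.29 0 0; 0.7 -0.99 -0.28 0 0; 0.7 -1 -0.28 0.5 0; 0.7 0 0 0.9 0; 0.7 0 0 0.9 0; 0.7 0 0 0.9 0; 0.7 0 0 0.8 0; 0.7 0 0 0 0; 0.7 0 0 0 0")

```text
clock: 14.1
eef_pos: [503.1, -119.9, 149.8]
tcp_rot: [-3.141, -0.0, 1.364]
contact_force: [0.7, -1.0, 0.3]
opening: 0.699
```

```bash
python3 look.py wrist w9; python3 - <<'E'
from h import *
crop(cv2.imread('pics/w9.png'),270,200,90,90,8,'pics/w9c.png')
E
```

```text
14.1 [ 503.14198806 -119.88693235  149.81917504] [-1.79988374e+02 -8.55684947e-04  7.81627242e+01] 0.6987411289547948 [ 0.6560731  -1.02920778  0.28860183]
```

View pics/w9.png

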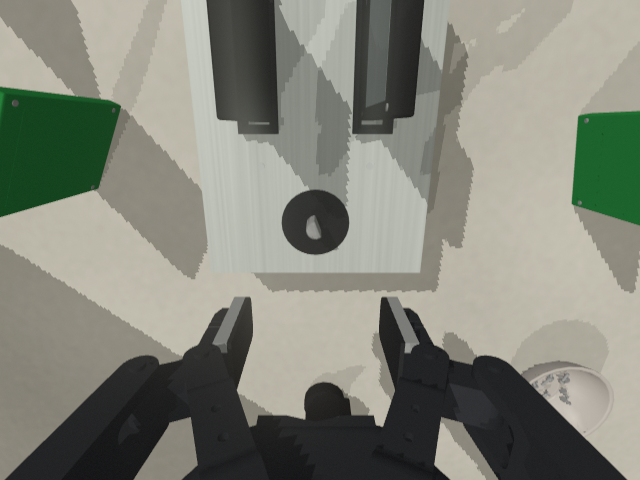

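View pics/w9c.png

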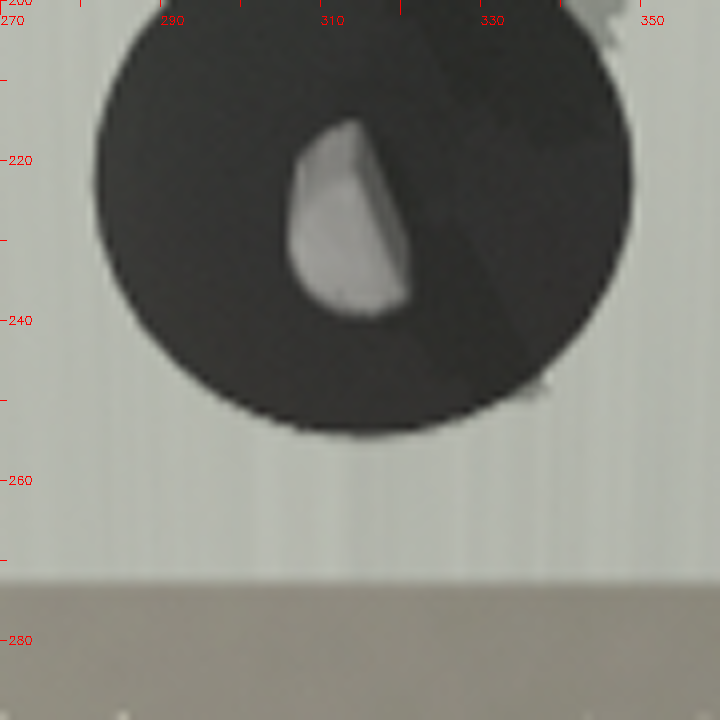

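```bash
cat > dfit.py <<'E'
from h import *
import json
W=json.load(open('pics/w9.json'));im=cv2.imread('pics/w9.png')
def D(rad,fl,n=60):
    a0=np.arccos(fl/rad); a=np.linspace(a0,2*np.pi-a0,n); return np.c_[rad*np.cos(a),rad*np.sin(a)]
# fit: top chord endpoints & circle points: lower arc of top
px=lambda x,y:(270+x/8,200+y/8)
base=cv2.resize(im[205:255,290:345],None,fx=8,fy=8,interpolation=cv2.INTER_CUBIC)
rows=[]
for th in (10,18,26):
    b=base.copy()
    for rad,fl,z,col in ((5,1,67.2,(0,0,255)),(6,2,66.2,(0,255,0)),(6,2,49.5,(255,0,0))):
        d=D(rad,fl);t=np.radians(th-11.85);Rz=np.array([[np.cos(t),-np.sin(t)],[np.sin(t),np.cos(t)]])
        P=np.c_[d@Rz.T+[507.2,-100.6],np.full(len(d),z)]
        q=proj(W,P); q=((q-[290,205])*8+3.5).astype(int)
        cv2.polylines(b,[q],True,col,1)
    rows.append(b[:, :]);
o=np.hstack(rows); o=cv2.resize(o,None,fx=.6,fy=.6); cv2.imwrite('pics/dfit.png',o); print(o.shape)
E
python3 dfit.py
```

```text
(240, 792, 3)
```

View pics/dfit.png

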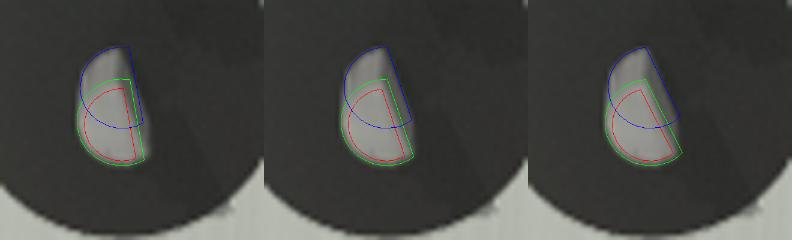

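```bash
sed -i 's/(10,18,26)/(17,21,25)/; s/im\[205:255,290:345\]/im[210:245,300:330]/; s/\[290,205\]/[300,210]/; s/fx=8,fy=8/fx=14,fy=14/; s/\*8+3.5/*14+6.5/' dfit.py; python3 dfit.py
```

```text
(294, 756, 3)
```

View pics/dfit.png

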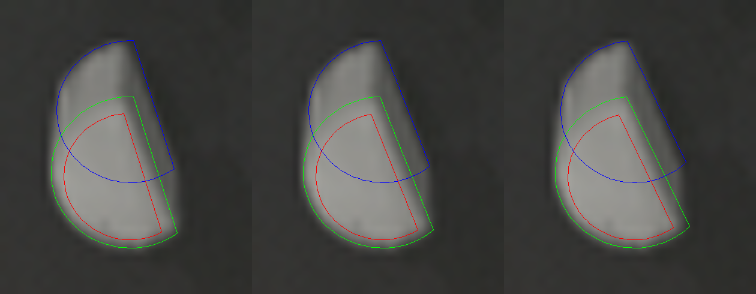

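```bash
python3 plan.py 464 -298 132 15 0.7 9
```

```text
[ 503.4850922  -119.9904078   150.22308341] [1.79950045e+02 2.19421977e-03 7.81604164e+01]
0.7 -0.675 -0.008 0.067 0.877; 0.7 -0.671 0.075 0.067 0.877; 0.7 -0.657 0.156 0.067 0.877; 0.7 -0.633 0.235 0.067 0.877; 0.7 -0.600 0.311 0.067 0.877; 0.7 -0.557 0.382 0.067 0.877; 0.7 -0.506 0.447 0.067 0.877; 0.7 -0.448 0.505 0.067 0.877; 0.7 -0.383 0.556 0.067 0.877
```

>>> carry_out(rows="0.7 -0.67 -0.01 0.07 0.88; 0.7 -0.67 0.08 0.07 0.88; 0.7 -0.66 0.16 0.07 0.88; 0.7 -0.63 0.24 0.07 0.88; 0.7 -0.6 0.31 0.07 0.88; 0.7 -0.56 0.38 0.07 0.88; 0.7 -0.51 0.45 0.07 0.88; 0.7 -0.45 0.5 0.07 0.87; 0.7 -0.38 0.56 0.07 0.87; 0.7 0 0 0 0; 0.7 0 0 0 0")

```text
clock: 15.52
eef_pos: [463.8, -297.7, 131.2]
tcp_rot: [3.141, -0.001, 0.263]
contact_force: [-0.2, 0.3, 0.3]
opening: 0.702
```

```bash
python3 look.py wrist w10; python3 - <<'E'
from h import *
crop(cv2.imread('pics/w10.png'),260,190,110,110,7,'pics/w10c.png')
E
```

```text
15.525 [ 463.76483552 -297.73710184  131.20915564] [ 1.79975253e+02 -3.56507834e-02  1.50658463e+01] 0.7015054771701991 [-0.179197    0.34778774  0.28505719]
```

View pics/w10.png

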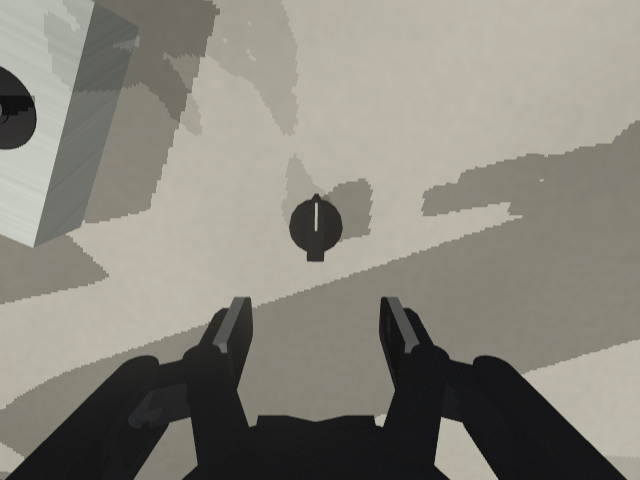

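View pics/w10c.png

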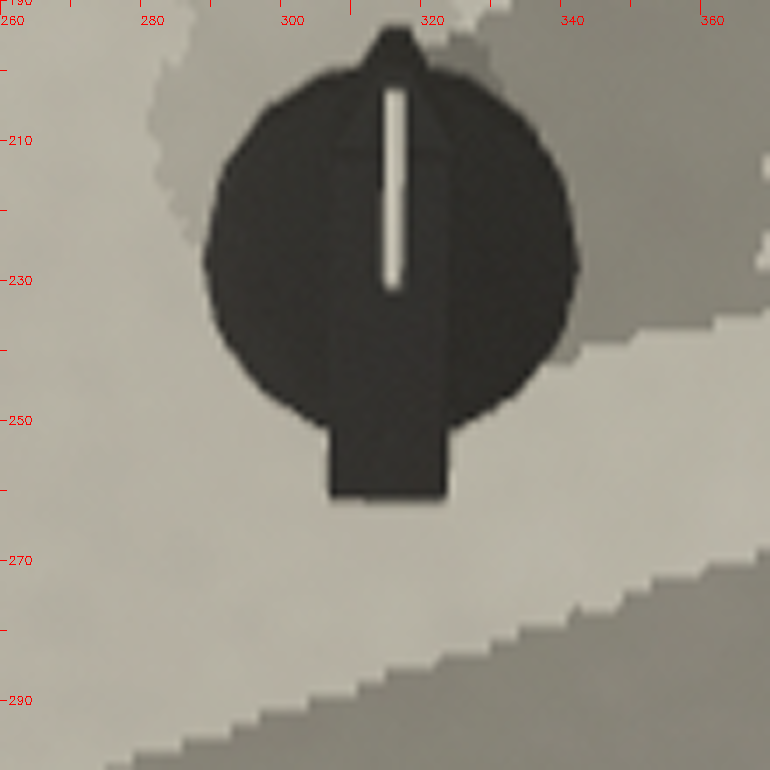

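```bash
cat > m4.py <<'E'
from h import *
import json
W=json.load(open('pics/w10.json'))
w=lambda x,y:(260+x/7,190+y/7)
T=None
ob=[((-18,6,36),w(330,498)),((-18,-6,36),w(446,498)),((26,0,36),w(396,26))]
sk=[(w(204,265),'l'),(w(579,265),'r')]
def g(v):
    M=Ro.from_euler('z',v[2]);e=[proj(W,M.apply(p)+[v[0],v[1],v[3]])[0]-q for p,q in ob]
    a=np.linspace(0,2*np.pi,90);c=proj(W,M.apply(np.c_[20*np.cos(a),20*np.sin(a),0*a+14])+[v[0],v[1],v[3]])
    return np.concatenate(e+[[c[:,0].min()-w(204,0)[0],c[:,0].max()-w(579,0)[0]]])
s=least_squares(g,[473,-295,.26,0]);print(s.x,np.degrees(s.x[2]));print(np.round(s.fun,2))
E
python3 m4.py
```

```text
[ 4.79872144e+02 -2.94172797e+02  2.46475008e-01  9.24203999e+00] 14.121977739360224
[-0.69 -0.8   0.79 -0.54  0.02  1.26 -1.48  1.35]
```

```bash
cat >> m4.py <<'E'
for z in (0,-1):
    s=least_squares(lambda u:g([u[0],u[1],u[2],z]),[473,-295,.26],loss='soft_l1');print(z,s.x,np.degrees(s.x[2]),np.round(s.fun,2))
print('line yaw', [onz(W,w(*p),36)[:2] for p in ((393,290),(395,88),(396,26),(388,498))])
for p in ((330,498),(446,498),(396,26),(395,88),(393,290)): print(np.round(onz(W,w(*p),36),1))
print('skirt',onz(W,w(391,265),14), onz(W,w(204,265),14)-onz(W,w(579,265),14))
from rig import r
T=r.get_calibration('top');S=r.get_calibration('side')
for n,c,f in (('T',T,lambda p:(450+p[0]/8,255+p[1]/8)),):
    print(onz(T,f((232,145)),36),onz(T,f((333,312)),36))
E
python3 m4.py
```

```text
[ 4.79872144e+02 -2.94172797e+02  2.46475008e-01  9.24203999e+00] 14.121977739360224
[-0.69 -0.8   0.79 -0.54  0.02  1.26 -1.48  1.35]
0 [ 4.76189123e+02 -2.95179595e+02  2.45882017e-01] 14.088001804342596 [-0.3  -0.78  0.41 -0.53  0.01  4.26 -0.35  0.21]
-1 [ 4.75797873e+02 -2.95287299e+02  2.45805792e-01] 14.083634473457977 [-0.26 -0.79  0.37 -0.54  0.01  4.56 -0.23  0.1 ]
line yaw [array([ 479.26496818, -294.50853025]), array([ 498.43694002, -289.54489115]), array([ 504.11485415, -288.11187239]), array([ 458.24450742, -299.6492193 ])]
[ 456.8 -294.1   36. ]
[ 459.7 -305.2   36. ]
[ 504.1 -288.1   36. ]
[ 498.4 -289.5   36. ]
[ 479.3 -294.5   36. ]
skirt [ 475.22905799 -295.42979267   14.        ] [-10.26821266  38.29199458   0.        ]
[ 498.15551825 -288.94101483   36.        ] [ 458.21713968 -304.40636748   36.        ]
```

```bash
python3 plan.py 475.5 -295.3 75 14.3 0.45 2
```

```text
[ 463.7726189  -297.52436152  131.08881276] [ 1.79981405e+02 -2.71571793e-02  1.50745040e+01]
0.45 0.198 0.015 0.935 0.048; 0.45 0.198 0.014 0.935 0.048
```

>>> carry_out(rows="0.45 0.2 0.015 0.93 0.05; 0.45 0.2 0.015 0.93 0.05; 0.45 0 0 0 0; 0.45 0 0 0 0")

```text
clock: 16.08
eef_pos: [475.7, -295.6, 75.6]
tcp_rot: [3.141, -0.0, 0.248]
contact_force: [-0.3, 0.2, 0.8]
opening: 0.45
```

```bash
python3 look.py wrist w11; python3 - <<'E'
from h import *
crop(cv2.imread('pics/w11.png'),200,230,240,180,3,'pics/w11c.png')
E
```

```text
16.075 [ 475.67299561 -295.59162191   75.58989662] [ 1.79980906e+02 -1.65722452e-02  1.42339897e+01] 0.45020771895382505 [-0.30974478  0.2053433   0.8498009 ]
```

View pics/w11c.png

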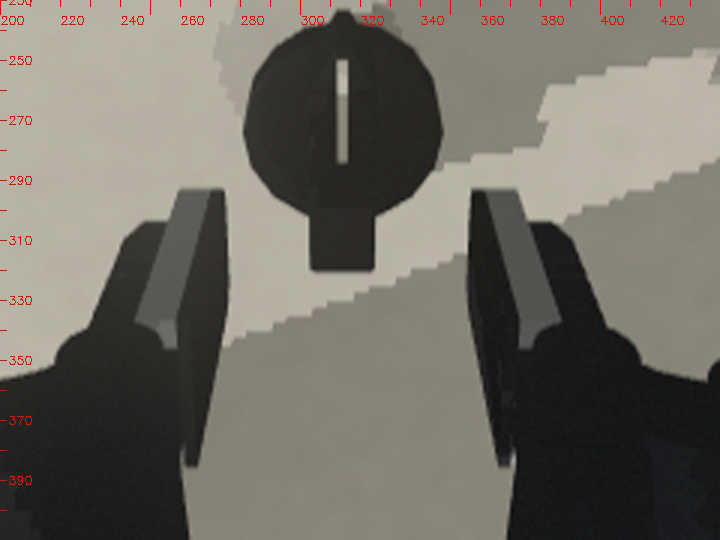

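>>> carry_out(rows="0.45 0 0 0.6 0; 0.45 0 0 0.4 0; 0.4 0 0 0.18 0; 0.3 0 0 0 0; 0.2 0 0 0 0; 0.1 0 0 0 0; 0 0 0 0 0; 0 0 0 0 0", newtons=60)

```text
clock: 17.12
eef_pos: [475.6, -296.0, 39.8]
tcp_rot: [3.141, -0.001, 0.247]
contact_force: [0.2, 0.8, 4.9]
opening: 0.125
```

```bash
python3 look.py wrist w12; python3 - <<'E'
from h import *
crop(cv2.imread('pics/w12.png'),200,230,240,180,3,'pics/w12c.png')
E
```

```text
17.125 [ 475.64569635 -295.96048497   39.80334319] [ 1.79965910e+02 -3.18796754e-02  1.41589415e+01] 0.12465459168052899 [0.2273321  0.79939969 4.87521892]
```

View pics/w12c.png

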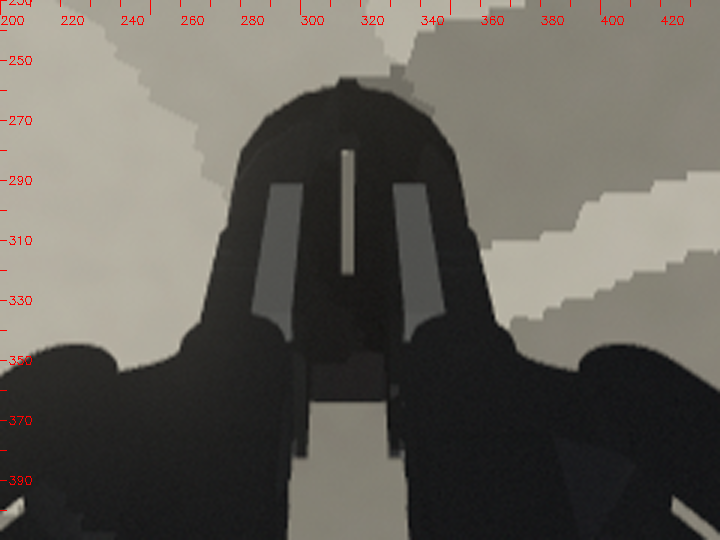

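```bash
python3 - <<'E'
from h import *
import json
from rig import r
W=json.load(open('pics/w12.json'));W0=json.load(open('pics/w10.json'))
tcp=np.array([475.65,-295.96]);y=np.radians(14.16);u=np.array([np.cos(y),np.sin(y)])
k=np.array([475.5,-295.3]);
for p in ((347,151),(347,273),(347,402)):
    q=onz(W,(200+p[0]/3,230+p[1]/3),36)[:2]; d=q-tcp; print(np.round(q,1),'along',d@u,'left',-d[0]*u[1]+d[1]*u[0])
u0=u
for p in ((395,88),(393,290),(388,498)):
    q=onz(W0,(260+p[0]/7,190+p[1]/7),36)[:2]; d=q-k; print('w10 along knob',d@u0,'left',-d[0]*u0[1]+d[1]*u0[0])
print(r.sense()['eef_pos'],r.sense()['contact_force'])
E
```

```text
[ 498.6 -290.7] along 23.553349561321667 left -0.5044241410043373
[ 480.  -295.4] along 4.392423203872359 left -0.49338461546763035
[ 458.5 -300.8] along -17.843923674971634 left -0.48057319316826863
w10 along knob 23.647907837195064 left -0.03082793562585273
w10 along knob 3.844192445374464 left -0.15360411901036697
w10 along knob -17.79515988853623 left 0.004145991871858712
[ 475.66393538 -295.96759717   39.80399407] [-0.59042425 -0.17718853  6.22473486]
```

```bash
python3 -c "
from plan import *
plan(507.0,-100.6,130,8.15,0,8,start=(475.66,-295.97,130,14.16))"
```

```text
0 0.326 -0.757 -0.000 0.094; 0 0.316 -0.762 -0.000 0.094; 0 0.306 -0.766 -0.000 0.094; 0 0.296 -0.770 -0.000 0.094; 0 0.286 -0.773 -0.000 0.094; 0 0.275 -0.777 -0.000 0.094; 0 0.265 -0.781 -0.000 0.094; 0 0.255 -0.784 -0.000 0.094
```

>>> carry_out(rows="0 0 0 -0.4 0; 0 0 0 -0.8 0; 0 0 0 -0.9 0; 0 0 0 -0.9 0; 0 0 0 0 0")

```text
clock: 17.8
eef_pos: [476.4, -296.5, 131.8]
tcp_rot: [3.139, -0.003, 0.247]
contact_force: [0.4, -0.3, -0.7]
opening: 0.122
```

>>> carry_out(rows="0 0.33 -0.76 0 0.1; 0 0.32 -0.76 0 0.1; 0 0.31 -0.77 0 0.09; 0 0.3 -0.77 0 0.09; 0 0.29 -0.77 0 0.09; 0 0.28 -0.78 0 0.09; 0 0.27 -0.78 0 0.09; 0 0.26 -0.78 0 0.1; 0 0 0 0 0; 0 0 0 0 0")

```text
clock: 19.05
eef_pos: [507.4, -100.4, 128.9]
tcp_rot: [-3.142, 0.001, 0.143]
contact_force: [-0.0, -0.3, -0.8]
opening: 0.127
```

```bash
python3 look.py wrist w13;python3 look.py side s13; python3 plan.py 507 -100.6 115 8.15 0 2; python3 - <<'E'
from h import *
crop(cv2.imread('pics/s13.png'),250,160,100,150,4,'pics/s13c.png')
E
```

```text
19.05 [ 507.37333029 -100.41352701  128.94590153] [-1.79994692e+02  5.02352129e-02  8.19673884e+00] 0.12737171494713548 [-0.0178993  -0.25684915 -0.83010451]
19.1 [ 507.43819147 -100.66419562  129.04195468] [-1.79999556e+02  3.79199833e-02  8.16633540e+00] 0.12322682200465884 [-0.29116416 -0.19683011 -0.535294  ]
[ 507.5103763  -100.79312566  129.14091603] [1.79999212e+02 2.71173863e-02 8.13774997e+00]
0 -0.008 -0.004 0.236 -0.001; 0 -0.008 -0.004 0.236 -0.001
```

View pics/w13.png

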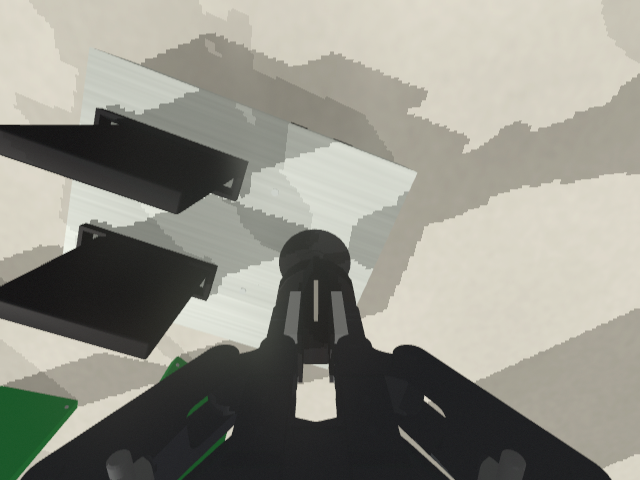

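View pics/s13c.png

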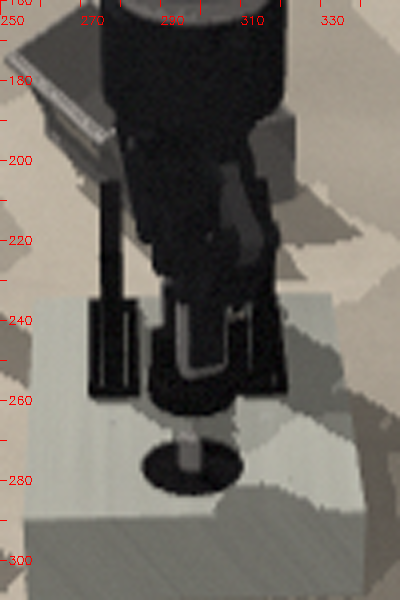

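```bash
python3 - <<'E'
from h import *
from rig import r
S=r.get_calibration('side')
print(proj(S,[[507,-100.6,67.5],[507.4,-100.7,89.2],[507.4,-100.7,103.2]]))
im=cv2.imread('pics/s13.png')
for y in (252,256,258,260): print(y,[int(v) for v in im[y,282:318].mean(1)])
for y in (268,271,274): print(y,[int(v) for v in im[y,288:306].mean(1)])
E
```

```text
[[297.83414443 269.02300778]
 [298.0342017  258.78823981]
 [298.01364438 252.070274  ]]
252 [10, 12, 34, 89, 103, 30, 14, 15, 15, 18, 16, 13, 33, 84, 83, 71, 59, 51, 63, 63, 66, 65, 57, 48, 17, 11, 8, 15, 9, 12, 26, 15, 10, 10, 5, 11]
256 [14, 16, 23, 89, 96, 15, 17, 21, 20, 22, 9, 23, 17, 17, 10, 15, 14, 14, 17, 9, 12, 15, 12, 15, 16, 13, 13, 4, 17, 11, 18, 11, 12, 16, 7, 14]
258 [13, 17, 22, 92, 104, 54, 16, 14, 19, 17, 16, 18, 14, 19, 9, 16, 12, 12, 19, 6, 16, 12, 13, 13, 9, 10, 18, 38, 38, 27, 25, 24, 26, 29, 29, 25]
260 [105, 104, 104, 112, 112, 96, 28, 12, 16, 14, 10, 9, 11, 11, 12, 9, 16, 9, 18, 12, 11, 18, 10, 17, 14, 17, 73, 152, 151, 137, 134, 134, 138, 141, 140, 141]
268 [172, 170, 168, 168, 171, 112, 110, 135, 129, 116, 114, 88, 89, 91, 91, 87, 92, 90]
271 [126, 104, 57, 40, 23, 25, 47, 83, 81, 85, 79, 79, 37, 6, 14, 12, 12, 18]
274 [19, 20, 19, 21, 23, 22, 47, 84, 87, 84, 82, 77, 39, 17, 18, 19, 21, 17]
```

>>> carry_out(rows="0 -0.01 0 0.3 0; 0 0 0 0.25 0; 0 0 0 0.1 0; 0 0 0 0 0")

```text
clock: 19.65
eef_pos: [507.3, -100.2, 109.5]
tcp_rot: [-3.141, 0.001, 0.142]
contact_force: [0.2, 0.8, -0.1]
opening: 0.123
```

>>> carry_out(rows="0 0 0 0.06 0; 0 0 0 0.06 0; 0 0 0 0 0")

```text
clock: 20.02
eef_pos: [507.4, -100.2, 106.2]
tcp_rot: [-3.142, 0.0, 0.143]
contact_force: [0.6, 0.7, -0.6]
opening: 0.122
```

>>> carry_out(rows="0 0 0 0.06 0; 0 0 0 0.06 0; 0 0 0 0 0")

```text
clock: 20.4
eef_pos: [507.4, -100.2, 102.5]
tcp_rot: [-3.141, 0.0, 0.142]
contact_force: [0.5, 0.7, -1.3]
opening: 0.126
```

>>> carry_out(rows="0 0 0 0.06 0; 0 0 0 0.06 0; 0 0 0 0.04 0; 0 0 0 0 0")

```text
clock: 20.9
eef_pos: [507.4, -100.2, 97.8]
tcp_rot: [-3.142, 0.0, 0.142]
contact_force: [-0.1, 0.3, -1.1]
opening: 0.118
```

>>> carry_out(rows="0 0 0 0.04 0; 0 0 0 0.04 0; 0 0 0 0 0")

```text
clock: 21.28
eef_pos: [507.5, -100.2, 95.6]
tcp_rot: [3.142, -0.0, 0.142]
contact_force: [-0.6, 0.1, 1.5]
opening: 0.124
```

>>> carry_out(rows="0 0 0 0.03 0; 0 0 0 0.03 0; 0 0 0 0 0")

```text
clock: 21.65
eef_pos: [507.5, -100.2, 93.8]
tcp_rot: [3.142, -0.0, 0.142]
contact_force: [-1.6, 0.4, 3.5]
opening: 0.124
```

>>> carry_out(rows="0 0 0 0.03 0; 0 0 0 0.03 0; 0 0 0 0 0; 0 0 0 0 0")

```text
clock: 22.15
eef_pos: [507.6, -100.3, 92.5]
tcp_rot: [3.141, -0.0, 0.142]
contact_force: [-2.8, 1.5, 12.1]
opening: 0.122
```

>>> carry_out(rows="0 0 0 0.03 0; 0 0 0 0.03 0; 0 0 0 0 0; 0 0 0 0 0")

```text
clock: 22.65
eef_pos: [507.9, -100.3, 92.0]
tcp_rot: [3.141, -0.001, 0.142]
contact_force: [-7.8, 0.7, 31.0]
opening: 0.123
```

>>> carry_out(rows="0 0 0 -0.03 0; 0 0 0 0 0; 0 0 0 0 0")

```text
clock: 23.02
eef_pos: [507.8, -100.3, 92.3]
tcp_rot: [3.141, -0.001, 0.142]
contact_force: [-5.9, 1.5, 22.2]
opening: 0.12
```

```bash
python3 look.py side s14; python3 look.py wrist w14; python3 look.py top t14; python3 - <<'E'
from h import *
crop(cv2.imread('pics/s14.png'),240,190,120,130,5,'pics/s14c.png')
E
```

```text
23.025 [ 507.76363095 -100.26526566   92.27508667] [ 1.79986495e+02 -3.58187170e-02  8.16387395e+00] 0.12016994194080866 [-5.90789673  1.49303054 22.22352552]
23.075 [ 507.75465844 -100.25571912   92.26538583] [ 1.79987522e+02 -3.36532672e-02  8.16276535e+00] 0.12652400236656886 [-5.36076986  1.94173524 21.90415103]
23.125 [ 507.72790139 -100.26209905   92.27462812] [ 1.79987162e+02 -3.12306744e-02  8.16702423e+00] 0.12448511031270076 [-5.93947297  1.29535301 22.21049526]
```

View pics/s14c.png

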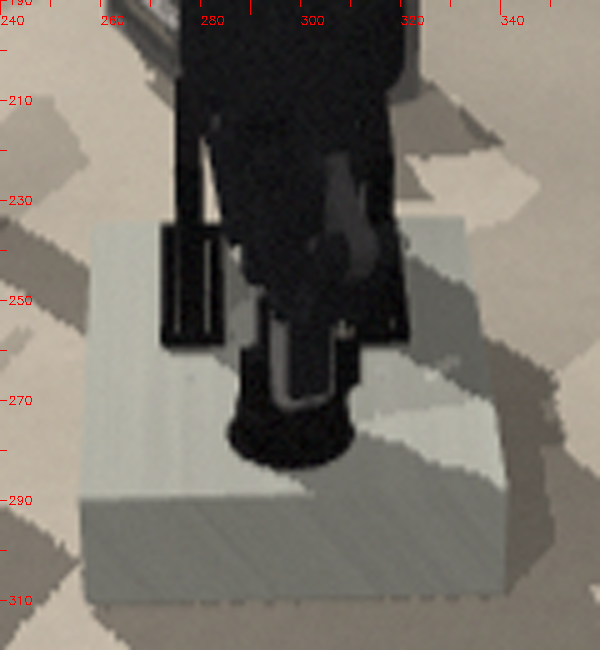

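View pics/w14.png

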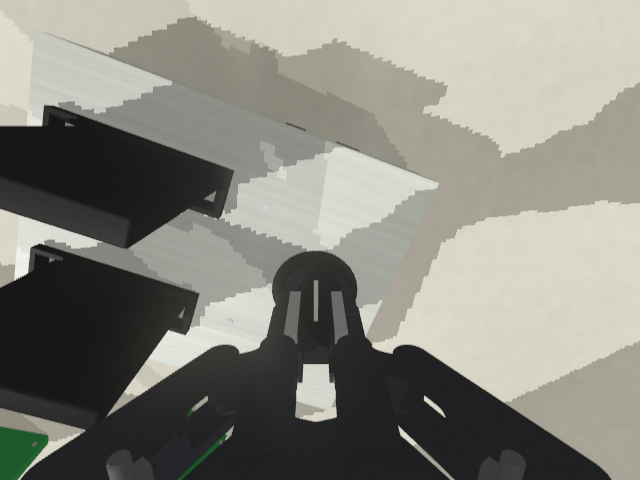

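View pics/t14.png

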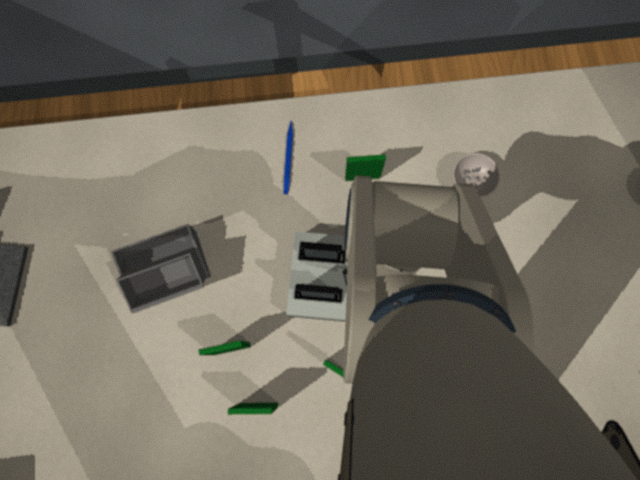

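```bash
python3 -c "
from rig import r
print(r.sense()['clock'],r.sense()['contact_force']); print(r.sign_off())"
```

```text
23.175 [-5.47125538  0.94729048 21.30233805]
the job is handed in; nothing more can be done
None
```

The drive is in the empty slot with its label to the dock's -x. The knob is on the D-shaft and held pressed down. I handed the job in at 23.2 s of the 54 s allowed; the hand-in reports no verdict.

- **Drive:** I tipped it upright in the bin, gripped it across its thickness and lifted it out. I then lowered it slowly until it met the slot floor with 22 N and let go. The side view afterwards showed both drives at about the same height, and nothing touched the other drive.
- **Knob:** The shaft's flat was turned about 20° from the dock's +x, so I set the knob's nose to that direction, about 8° in world yaw. It slid on with no noticeable resistance. The spring was felt at about 3.5 N, then the shaft hit its lower stop.
- **Last checks:** The knob's underside, worked out from the tool height, is at about 52.4 mm, against about 53 mm expected when fully pressed. The knob has not slipped in the jaws, and the arm is pressing with about 21 N. The dish, spudger and green look-alikes look unmoved in the top view, though the arm hides part of it.
- **Small disagreements:** The slot floor came 2 mm lower than calculated, within the stated camera accuracy. About 5 N of sideways force also remains at the wrist from pressing against the stop. I had no direct reading of the shaft joint, so "fully pressed" is inferred from the force and height.

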